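# Restock the kitchen turntable and turn it once round under the shelf

## Robot

A 6-joint arm with a two-finger parallel gripper is mounted at the origin on the work surface. World frame = base frame: x ahead of the robot, y to its left, z up, the work surface at z = 0. Lengths are in m, angles in rad, forces in N, time in s.
With the tool pointing down it reaches from about 0.425 to 0.95 m from the base axis. Payload 14.7 kg.
Tool frame: the origin (TCP) lies on the centre line of the jaws, within the pads' length; the fingertips stand 11 mm ahead of it and the grasp point (between the pads) lies 8 mm behind it (tip_reach is the distance from the TCP to the fingertips, in m); z points along the fingers, x is the direction in which the jaws open and shut, and the axes are right-handed (so a half turn about z gives the same grasp; the last joint's range is limited). The gripper opens to 85 mm and grips with 20 to 120 N. Pads are 22 mm wide; open, the fingers measure 114 mm over their backs; the gripper's body (76 mm by 85 mm) begins 54 mm behind the grasp point. The pads swing forward as they close: fully open they stand 13 mm farther back than shut.
Start: joints at [1.178, 0.48, 1.596, -0, 1.065, -0.047], TCP at [0.22, 0.612, 0.242] pointing down, gripper open.
Joint ranges: [-2.75, 2.75], [-0.82, 2.05], [0.23, 2.67], [-1.56, 4.7], [0.09, 2.69], [-2.92, 2.92]. Speed limits (rad/s): [1.89, 1.89, 2.39, 3.01, 3.01, 3.01].

## Interface

Orientations are given as a 3x3 rotation matrix whose columns are the frame's x, y, z axes.
In Python, from bench import * gives the robot as it stands.
- The arm moves only by the tool carry_out, never from a script. Its argument "commands" is a list that holds one entry, the list of rows, each a list of 5 numbers: the shift along the world's x, y, z scaled (see below), then the turn about the world's z scaled (see below), then the opening, from 0 (shut) to 1 (fully open). In form: [[[x, y, z, turn, jaw], ...]]. A call has 1 to 10 rows; each row is the pose to reach, as a shift and turn from the pose commanded when the call began, turning the shorter way round; what a row does not reach only later rows make up. The controller multiplies each number of a shift by 15 cm and each number of a turn by 360 degrees. A row lasts 1/8 s, in which the tool goes at most 62.5 mm and 10.7 degrees, less where a joint would pass 70% of its speed; a pose out of reach is approached as far as the arm can. A call with a number of a shift or a turn outside -1 to 1 is refused whole. A call with a gripper value outside its range is refused whole. The fingers move at their own pace and stop on an object; "newtons" is the grip in N (left out, the last holds). Time passes only in rows, so rows that repeat a pose let the fingers close. It gives the time, the measured TCP pose, the force and the opening at its end, in the units of the state.
- state(): the state, without advancing time (a new reading comes with each control period).
- get_image(name): name is "side" or "top" or "wrist"; returns a dict with "img" (480x640x3 uint8, blue, green, red), "mtx" (3x3 intrinsics, pixels), "rvec" (rotation vector, rad) and "tvec" (3), from world to camera coordinates, as OpenCV has them. Camera axes: x right, y down, z forward; pixel columns grow to the right and rows downward; lengths in m; the calibration is good to about 2 mm. A picture is of the moment at which its call begins. There is no depth.
- hand_in(): hands the job in, once; it reports no verdict.
The state is a dict: "time": time; "qpos": joint angles; "joint_vel": joint speeds; "joint_efforts": joint torques, N m; "position": TCP position; "tcp_rot": TCP orientation; "contact_force": force on the tool from outside, world axes, zero at the start; "torque": the same for the moment, N m; "width": opening from 0.0 (shut) to 1.0 (fully open).
Only numpy, scipy, OpenCV 4.12 (cv2) and the standard library are available. Lean on these libraries where they do the work, as an engineer would, in place of code of your own. Each camera call takes 0.05 s, during which the arm holds its last target.

## Task

Put the containers that are standing about on the counter back on the turntable, each upright in the compartment where another of its kind already stands, turning the tray to bring compartments out from under the wire shelf as you need. When all are in, bring the tray's pull tab to the front (the side away from the shelf), then turn the tray once right round, clockwise as seen from above, to see that everything passes under the shelf, and leave it standing still with the tab at the front again and every container upright in its compartment. Leave the pepper mill, mug, sugar pot and soap bottle where they are.

Things in the scene. Friction and masses are not known exactly. Their poses are not given: they have to be found in the camera images.
- tray: round wooden turntable tray, 340 mm diameter. Turns without stops, either way, about the upright axis through its centre (friction about 0.12 N m; stays where left). Origin: centre of its underside, 14 mm above the counter; its floor is 10 mm above the origin; the rim all round is 9 mm thick, at 170 mm radius, its top 46 mm above the origin (36 mm above the floor). A 22 mm hub post in the middle
- divider (a point): point on the tray's axis, 70 mm above the tray's origin, at the top of two crossed upright dividers 9 mm thick. They run from rim to rim along the tray's own x and y axes, 60 mm tall above the floor, and part the tray into four equal open compartments. The dividers (24 mm higher than the rim), or the rim itself, can be pinched from above to turn the tray
- tab (a point): middle of the pull tab, a flat wooden tongue 60 mm wide and 10 mm thick that sticks out to 199 mm from the axis, at the rim end of the divider on the tray's own +x side. This point is 185 mm from the axis and 12 mm above the tray's origin
- stand: round black bearing foot under the tray, fixed, 220 mm diameter, on the tray's axis. Origin: centre of its underside, on the counter; its +x points to the back, under the wire shelf, its -x to the front (the robot's side), +y left
- shelf: fixed chrome wire shelf, crockery on it up to 75 mm high, bridging the back of the turntable; origin on the counter on the turntable's axis, axes as the stand's. The shelf spans from 35 to 225 mm behind the axis (own x) and 250 mm to either side (own y); its underside is 172 mm above the counter and its feet stand at its four corners. Compartments under it can be reached only by turning the tray
- jar: tall round clear glass jar, part full of something brown, 54 mm diameter, 82 mm high, flat steel lid (the top 14 mm, as wide as the jar). Loose, 130 to 320 g, stands on the counter at the start. Origin: centre of its underside, z up. May be absent
- tin: square metal tin with a dark lid, 50 x 50 mm, 76 mm high; its flat sides face its own x and y axes. Loose, 130 to 320 g, stands on the counter at the start. Origin: centre of its underside, z up. May be absent
- tub: low wide round white pot with a wooden lid flush with its sides, 58 mm diameter, 48 mm high. Loose, 130 to 320 g, stands on the counter at the start. Origin: centre of its underside, z up. May be absent
- hexjar: six-sided amber glass jar with a black lid of the same outline, 52 mm across its flat sides (60 mm over the corners), 68 mm high; its flat sides face its own x axis and every 60 degrees from it. Loose, 130 to 320 g, stands on the counter at the start. Origin: centre of its underside, z up. May be absent
- jar_kept: the like of the jar, same shape and size, already standing in one of the tray's compartments, about 52 mm from the axis; loose. Origin: centre of its underside
- tin_kept: the like of the tin, same shape and size, already standing in one of the tray's compartments, about 52 mm from the axis; loose. Origin: centre of its underside
- tub_kept: the like of the tub, same shape and size, already standing in one of the tray's compartments, about 52 mm from the axis; loose. Origin: centre of its underside
- hexjar_kept: the like of the hexjar, same shape and size, already standing in one of the tray's compartments, about 52 mm from the axis; loose. Origin: centre of its underside
- mill: dark wooden pepper mill, 56 mm diameter, 184 mm high, loose, not part of the job; origin under its centre
- mug: mug, 82 mm diameter, 95 mm high, loose, not part of the job; origin under its centre
- sugar: round white lidded sugar pot, 94 mm diameter, 95 mm high, loose, not part of the job; origin under its centre
- soap: green glass soap bottle with a pump, 62 mm diameter, 187 mm high, loose, not part of the job; origin under its centre
Things that resemble listed ones, but are neither listed nor needed, are in the scene too. Leave any green look-alike of the tub alone.

How it is judged:
By the outcome, as a careful person would: the job done as asked, in the order asked, and still so for the second after the job is handed in, with the robot touching nothing.
Of jar, tin, tub, hexjar only 2 to 4 are there at a start; the rules pass over those that are not, and their reading is None.
At some moment in a run one of jar, tin, tub, hexjar may be knocked a few centimetres aside while the robot is not near it.
It also fails if it takes over 210 s, if anything falls off the work surface, if the arm or the gripper's body presses on something with over 40 N, if the wrist force passes 120 N, or if a joint passes its speed limit or range.

## Working session

There is one attempt and no reset: what is moved stays moved. The work goes in short steps, Python scripts to look and compute and a tool call to move; the robot and the scene stay as the last step left them, time stands still between calls to the robot, and variables do not carry over. Pictures are saved under pics/ and viewed, and the job is handed in when it is done.

Besides the shell and the picture viewer there is one more tool, called after ">>>" as name(argument=value, ...) on one line, values as JSON. carry_out: Moves the arm, as the interface text tells. Its arguments: {"type":"object","properties":{"commands":{"type":"array","items":{"type":"array","items":{"type":"array","items":{"type":"number","minimum":-1,"maximum":1}}}},"newtons":{"type":"number"}},"required":["commands"]}

```bash
ls; mkdir -p pics
cat > h.py <<'E'
from bench import *
import numpy as np, cv2
def cam(n,save=None):
    d=get_image(n)
    if save: cv2.imwrite('pics/'+save+'.png',d['img'])
    return d
def px2w(d,u,v,z):
    R=cv2.Rodrigues(np.array(d['rvec'],float))[0];t=np.array(d['tvec'],float).ravel()
    c=-R.T@t
    p=cv2.undistortPoints(np.array([[[u,v]]],float),np.array(d['mtx']),None)[0,0]
    r=R.T@np.array([p[0],p[1],1])
    return c+r*(z-c[2])/r[2]
def w2px(d,P):
    return cv2.projectPoints(np.array(P,float).reshape(-1,3),np.array(d['rvec'],float),np.array(d['tvec'],float),np.array(d['mtx']),None)[0].reshape(-1,2)
def st():
    s=state();print(round(s['time'],2),np.round(s['position'],4),'rot x',np.round(np.array(s['tcp_rot'])[:,0],3),'F',np.round(s['contact_force'],1),'w',round(s['width'],3));return s
E
python3 - <<'E'
from h import *
st()
for n in('side','top','wrist'):
    d=cam(n,n+'0'); R=cv2.Rodrigues(np.array(d['rvec']))[0]; print(n,-R.T@np.array(d['tvec']).ravel(),R[2])
E
```

```text
pics
0.0 [0.2201 0.6112 0.2417] rot x [ 0.339  0.941 -0.001] F [-1.4 -0.3  0.2] w 1.001
side [-0.05788256 -0.86322853  1.30502156] [ 0.36528457  0.54006486 -0.75821971]
top [ 0.28779271 -0.00702845  1.26448406] [ 0.2126818   0.02113981 -0.97689281]
wrist [0.15581768 0.63427746 0.37312822] [ 0.25352925 -0.09278443 -0.96286758]
```

View pics/top0.png

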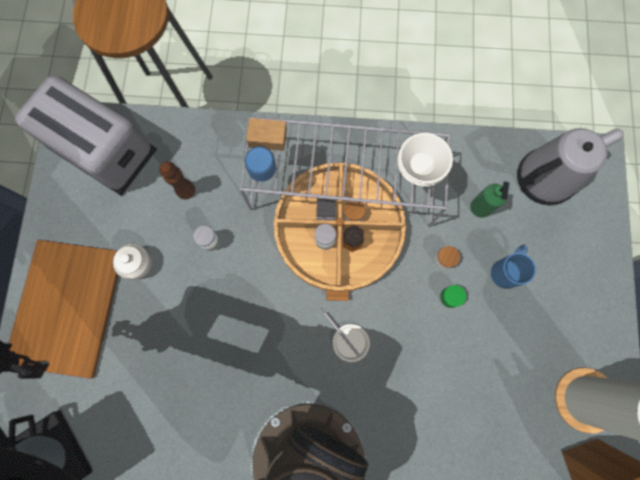

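View pics/side0.png

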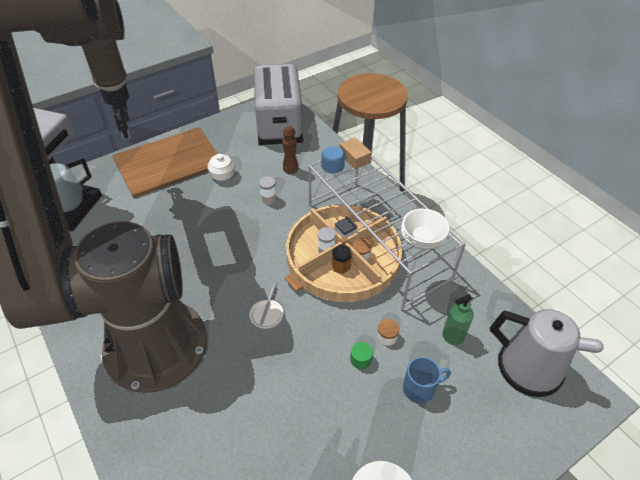

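View pics/wrist0.png

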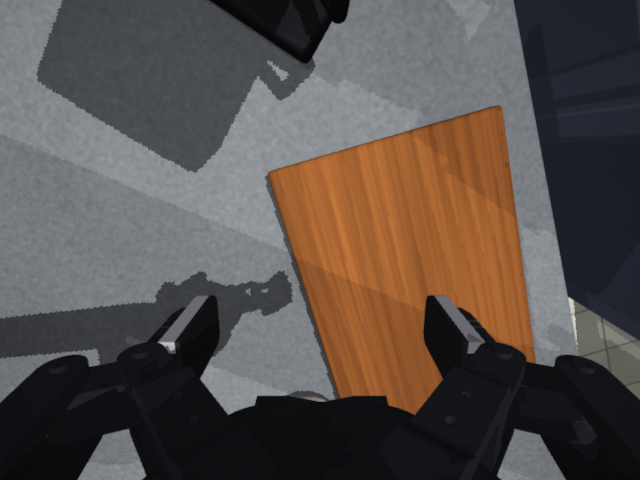

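Run:
```python
from h import *
d=cam('top');s=cam('side')
a=cv2.resize(d['img'][100:320,150:550],None,fx=2,fy=2,interpolation=cv2.INTER_CUBIC)
cv2.imwrite('pics/c1.png',a)
a=cv2.resize(s['img'][150:400,230:500],None,fx=2.4,fy=2.4,interpolation=cv2.INTER_CUBIC)
cv2.imwrite('pics/c2.png',a)
def g(n,u,v,z): print(n,np.round(px2w(d,u,v,z),3))
g('jar',205,236,.082);g('tub',449.5,257,.048);g('green',455,296,.048)
g('tab',338,295,.031);g('hub',340,223,.084)
g('keptjar',325,236,.106);g('kept hex',354,237,.092);g('kept tin',326,208,.1);g('kept tub',355,211,.072)
print(np.round(w2px(d,[[.595,0,.172]]),1))
def gs(n,u,v,z): print(n,np.round(px2w(s,u,v,z),3))
gs('jar',267,183,.082);gs('tub',389,328,.048)
```

```text
jar [0.543 0.308 0.082]
tub [ 0.538 -0.335  0.048]
green [ 0.436 -0.35   0.048]
tab [ 0.419 -0.048  0.031]
hub [ 0.601 -0.04   0.084]
keptjar [ 0.559 -0.003  0.106]
kept hex [ 0.565 -0.078  0.092]
kept tin [ 0.635 -0.001  0.1  ]
kept tub [ 0.64  -0.078  0.072]
[[325.  215.2]]
jar [0.541 0.302 0.082]
tub [ 0.541 -0.339  0.048]
```

View pics/c1.png

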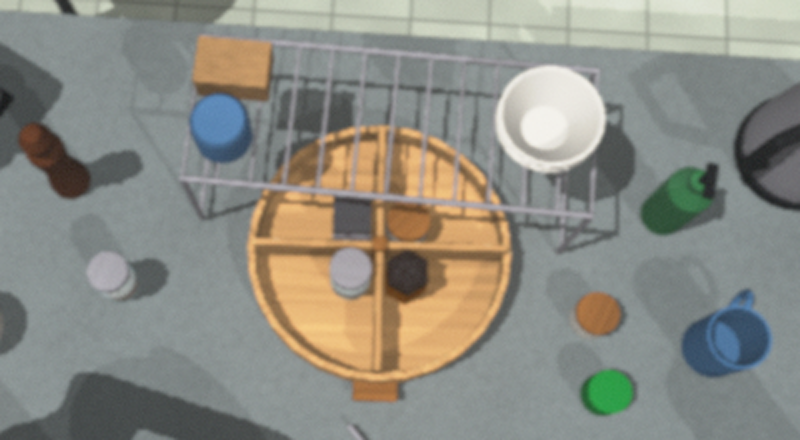

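View pics/c2.png

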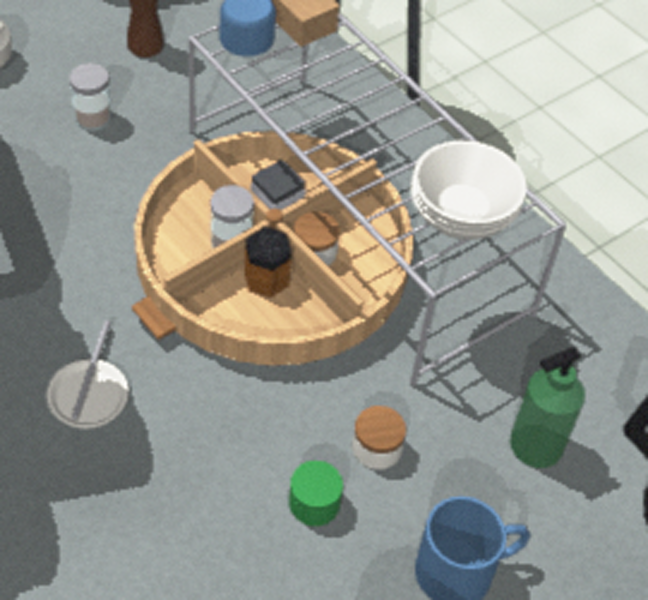

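```bash
cat >> h.py <<'E'
def ov(d,c,yaw,f=None,shyaw=None):
    im=d['img'].copy() if f is None else f
    a=np.linspace(0,2*np.pi,120)
    def pl(P,col):
        p=w2px(d,P); cv2.polylines(im,[np.round(p*8).astype(int).reshape(-1,1,2)],False,col,1,cv2.LINE_AA,3)
    X,Y=c
    pl(np.c_[X+.17*np.cos(a),Y+.17*np.sin(a),0*a+.060],(255,0,0))
    for k in range(4):
        t=yaw+k*np.pi/2
        pl([[X,Y,.084],[X+.17*np.cos(t),Y+.17*np.sin(t),.084]],(0,0,255) if k==0 else (0,255,0))
    if shyaw is not None:
        R=np.array([[np.cos(shyaw),-np.sin(shyaw)],[np.sin(shyaw),np.cos(shyaw)]])
        q=np.array([[.035,.25],[.035,-.25],[.225,-.25],[.225,.25],[.035,.25]])@R.T+[X,Y]
        pl(np.c_[q,np.full(5,.172)],(255,0,255))
    return im
E
python3 - <<'E'
from h import *
d=cam('top');s=cam('side')
print(np.round([px2w(d,243,190,.172),px2w(d,445,209,.172)],3))
print(np.round(px2w(s,274,214.5+24,.084),3))
c=(.600,-.042);y=np.radians(182)
A=ov(d,c,y,shyaw=np.radians(0));B=ov(s,c,y,shyaw=np.radians(0))
cv2.imwrite('pics/o.png',np.hstack([cv2.resize(A[100:310,230:460],(400,365)),cv2.resize(B[140:320,270:470],(400,365))]))
E
```

```text
[[ 0.645  0.205  0.172]
 [ 0.631 -0.29   0.172]]
[0.434 0.08  0.084]
```

View pics/o.png

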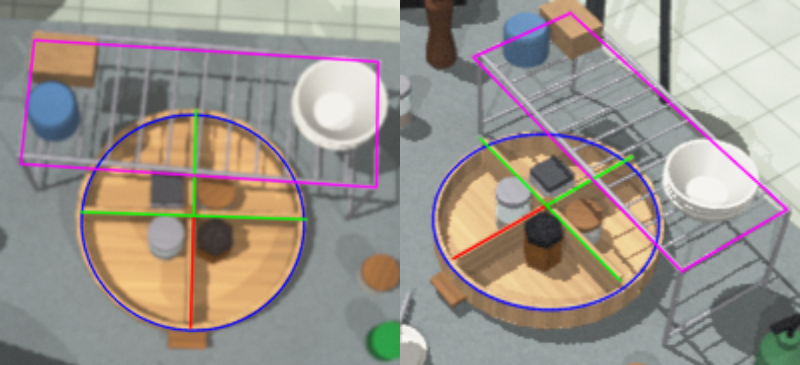

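>>> carry_out(commands=[[[0.3,-0.3,0,-0.02,1],[0.58,-0.58,0,-0.045,1],[0.86,-0.86,0,-0.063,1],[1,-1,0,-0.063,1]]], newtons=40)

```text
time: 0.85
position: [0.3721, 0.4594, 0.2424]
tcp_rot: [[0.678, 0.735, 0.0], [0.735, -0.678, -0.0], [-0.0, 0.0, -1.0]]
contact_force: [-0.1, -0.3, 0.4]
width: 1.0
```

>>> carry_out(commands=[[[0.3,-0.28,0,0,1],[0.6,-0.55,0,0,1],[0.9,-0.8,0,0,1],[1,-0.98,-0.1,0,1],[1,-0.98,-0.1,0,1]]])

```text
time: 1.48
position: [0.5209, 0.3123, 0.2262]
tcp_rot: [[0.678, 0.735, -0.002], [0.735, -0.678, -0.001], [-0.002, -0.0, -1.0]]
contact_force: [0.7, 0.3, -0.7]
width: 0.998
```

Run:
```python
from h import *
st()
d=cam('top','t1');s=cam('side','s1');w=cam('wrist','w1')
print(w2px(w,[[.542,.305,.082]]))
```

```text
1.48 [0.5209 0.3123 0.2262] rot x [ 0.678  0.735 -0.002] F [ 0.7  0.3 -0.7] w 0.998
[[330.61517702 256.27782778]]
```

View pics/w1.png

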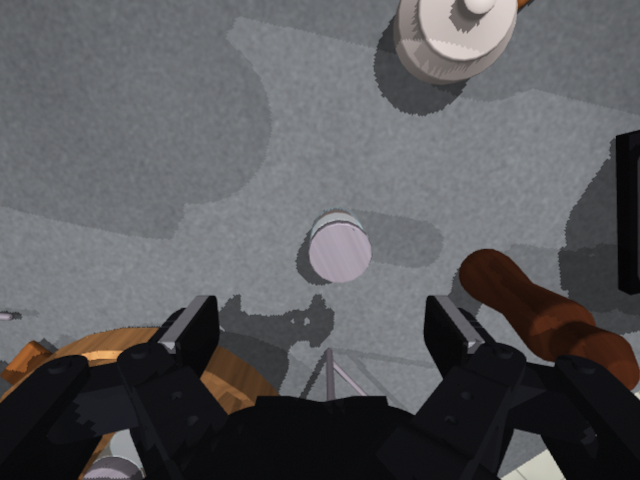

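The wrist picture shows the jar lid at (340,248), alone between the fingers; the mill leans into view on the right (490,280).

Run:
```python
from h import *
w=cam('wrist');d=cam('top')
print('jar',px2w(w,340,248,.082),'mill top',px2w(w,488,275,.175), px2w(w,610,360,0.0), px2w(d,187,188,.0))
print(w2px(w,[[.5209,.3123,.05]]))
```

```text
jar [0.54189398 0.31625242 0.082     ] mill top [0.58651069 0.38274152 0.175     ] [0.88619089 0.44825291 0.        ] [0.69660892 0.39858419 0.        ]
[[319.7214719  224.55189944]]
```

Run:
```python
from h import *
w=cam('wrist');d=cam('top');s=cam('side')
print('mill head top',px2w(d,168,168,.175),'base',px2w(d,187,189,0))
print('wrist head', px2w(w,485,270,.18),px2w(w,610,340,.18),'nadir',w2px(w,[[*( -cv2.Rodrigues(np.array(w['rvec']))[0].T@np.array(w['tvec']).ravel())[:2],0]]))
a=cv2.resize(d['img'][130:270,100:260],(480,420),interpolation=2);b=cv2.resize(s['img'][110:220,210:330],(320,294),interpolation=2)
o=np.zeros((420,800,3),np.uint8);o[:,:480]=a;o[:294,480:]=b;cv2.imwrite('pics/c3.png',o)
```

```text
mill head top [0.68855927 0.39627866 0.175     ] base [0.6936368  0.39819684 0.        ]
wrist head [0.57971697 0.38313297 0.18      ] [0.66526962 0.4119522  0.18      ] nadir [[320.7965228  144.33910251]]
```

View pics/c3.png

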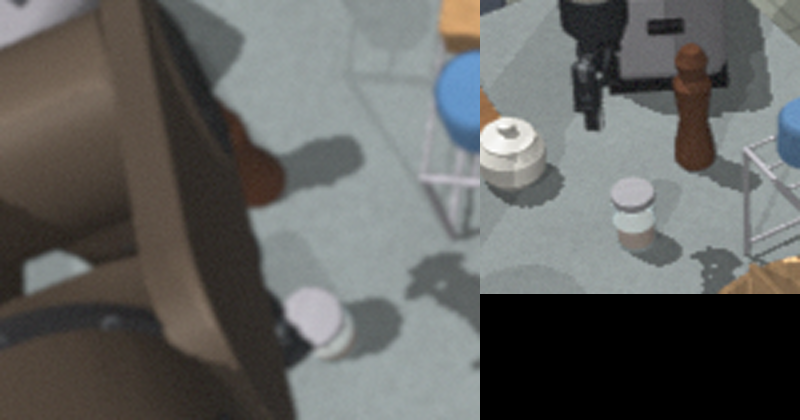

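>>> carry_out(commands=[[[0.15,-0.02,-0.3,0,1],[0.15,-0.02,-0.6,0,1],[0.15,-0.02,-0.7,0,1],[0.15,-0.02,-0.7,0,1]]])

```text
time: 2.38
position: [0.5423, 0.3117, 0.1221]
tcp_rot: [[0.675, 0.738, -0.001], [0.738, -0.675, -0.001], [-0.001, -0.0, -1.0]]
contact_force: [-0.4, 0.2, 0.6]
width: 1.002
```

Run:
```python
from h import *
st()
w=cam('wrist','w2')
print(w2px(w,[[.543,.307,.082],[.542,.316,.082]]))
```

```text
2.38 [0.5423 0.3117 0.1221] rot x [ 0.675  0.738 -0.001] F [-0.4  0.2  0.6] w 1.002
[[316.18421323 284.03706321]
 [327.39759396 272.08069376]]
```

View pics/w2.png

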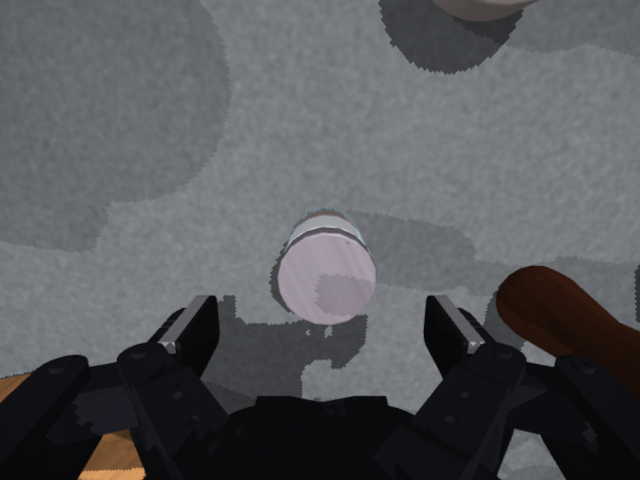

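Lid centre at (327,279), about (0.541, 0.313), within 2 mm of the tool axis; I descend and grip.

>>> carry_out(commands=[[[-0.01,0.01,-0.25,0,1],[-0.01,0.01,-0.47,0,1],[-0.01,0.01,-0.47,0,1],[-0.01,0.01,-0.47,0,0.4],[-0.01,0.01,-0.47,0,0.2],[-0.01,0.01,-0.47,0,0.2],[-0.01,0.01,-0.47,0,0.2],[-0.01,0.01,-0.3,0,0.2],[-0.01,0.01,0.1,0,0.2],[-0.01,0.01,0.4,0,0.2]]], newtons=40)

```text
time: 3.68
position: [0.5417, 0.3132, 0.1856]
tcp_rot: [[0.676, 0.737, 0.002], [0.737, -0.676, 0.001], [0.002, 0.001, -1.0]]
contact_force: [1.5, 0.2, -1.3]
width: 0.621
```

Run:
```python
from h import *
st()
w=cam('wrist','w3');s=cam('side','s3')
```

```text
3.67 [0.5417 0.3132 0.1856] rot x [0.676 0.737 0.002] F [ 1.5  0.2 -1.3] w 0.621
```

View pics/s3.png

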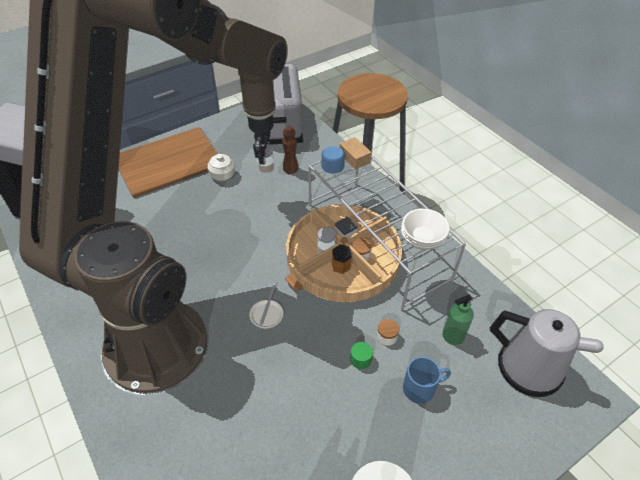

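View pics/w3.png

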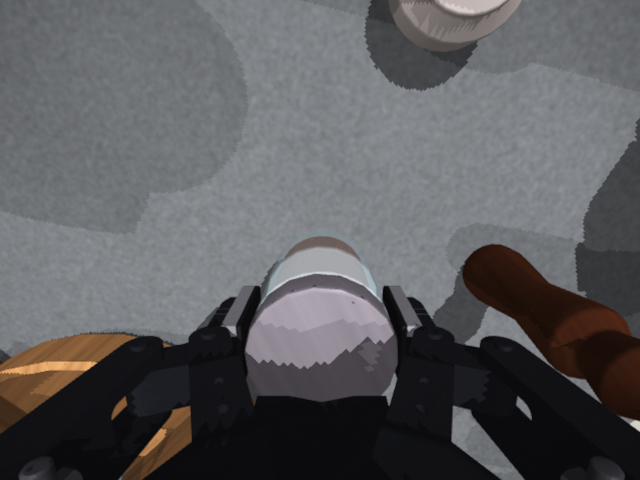

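The jar is held upright (wrist image, lid at (320,335)); carrying it to the front-left compartment.

>>> carry_out(commands=[[[-0.05,-0.2,0,0,0.2],[-0.1,-0.55,0,0,0.2],[-0.15,-0.85,0,0,0.2],[-0.19,-1,0,0,0.2]]])

```text
time: 4.28
position: [0.512, 0.1611, 0.1823]
tcp_rot: [[0.676, 0.736, -0.0], [0.736, -0.676, -0.0], [-0.0, -0.0, -1.0]]
contact_force: [0.0, -0.1, -3.4]
width: 0.621
```

>>> carry_out(commands=[[[0,-0.35,0,0,0.2],[0,-0.65,0,0,0.2],[0,-0.82,0,0,0.2],[0,-0.82,0,0,0.2],[0,-0.82,0,0,0.2]]])

```text
time: 4.9
position: [0.5129, 0.0405, 0.1823]
tcp_rot: [[0.676, 0.737, 0.0], [0.737, -0.676, 0.0], [0.0, -0.0, -1.0]]
contact_force: [0.3, 0.4, -3.3]
width: 0.624
```

Run:
```python
from h import *
st()
w=cam('wrist','w4');s=cam('side','s4');d=cam('top','t4')
A=ov(d,(.601,-.042),np.radians(182.7));
cv2.imwrite('pics/o4.png',np.hstack([cv2.resize(A[100:310,230:460],(400,365)),cv2.resize(w['img'],(400,365))]))
```

```text
4.9 [0.5129 0.0405 0.1823] rot x [0.676 0.737 0.   ] F [ 0.3  0.4 -3.3] w 0.624
```

View pics/o4.png

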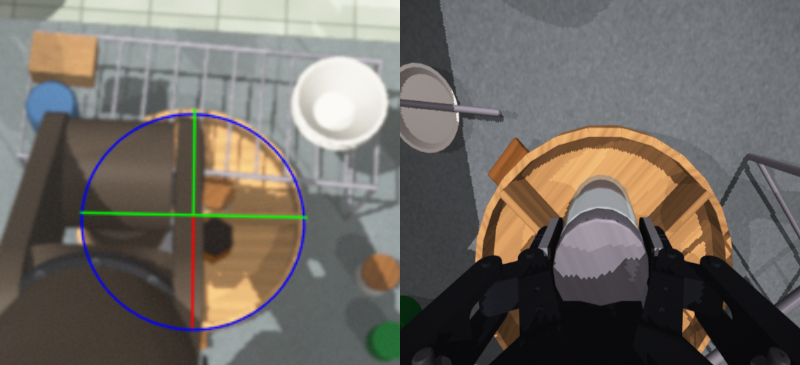

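Jar hangs centred between the two dividers (wrist half, jar at (600,250)). Lowering.

>>> carry_out(commands=[[[0,0,-0.25,0,0.2],[0,0,-0.5,0,0.2],[0,0,-0.63,0,0.2],[0,0,-0.68,0,0.2],[0,0,-0.705,0,0.2],[0,0,-0.705,0,0.2]]])

```text
time: 5.8
position: [0.5135, 0.0405, 0.0776]
tcp_rot: [[0.675, 0.738, 0.002], [0.738, -0.675, 0.0], [0.001, 0.001, -1.0]]
contact_force: [-0.5, 1.6, -0.9]
width: 0.622
```

>>> carry_out(commands=[[[0,0,-0.005,0,0.2],[0,0,-0.008,0,0.7],[0,0,-0.008,0,0.9],[0,0,-0.005,0,0.9],[0,0,0.15,0,0.9],[0,0,0.4,0,0.9],[0,0,0.7,0,0.9]]])

```text
time: 6.68
position: [0.5122, 0.04, 0.1822]
tcp_rot: [[0.675, 0.737, -0.002], [0.737, -0.675, -0.0], [-0.001, -0.001, -1.0]]
contact_force: [1.4, 0.7, -0.5]
width: 0.903
```

Run:
```python
from h import *
s=st();print(s['qpos'])
w=cam('wrist');s=cam('side')
cv2.imwrite('pics/o5.png',np.hstack([cv2.resize(s['img'][140:320,270:470],(400,365)),cv2.resize(w['img'],(400,365))]))
```

```text
6.67 [0.5122 0.04   0.1822] rot x [ 0.675  0.737 -0.001] F [ 1.4  0.7 -0.5] w 0.903
[ 1.89193239e-02  3.68528115e-01  1.96711098e+00 -6.75146570e-05
  8.07483327e-01 -8.10216215e-01]
```

View pics/o5.png

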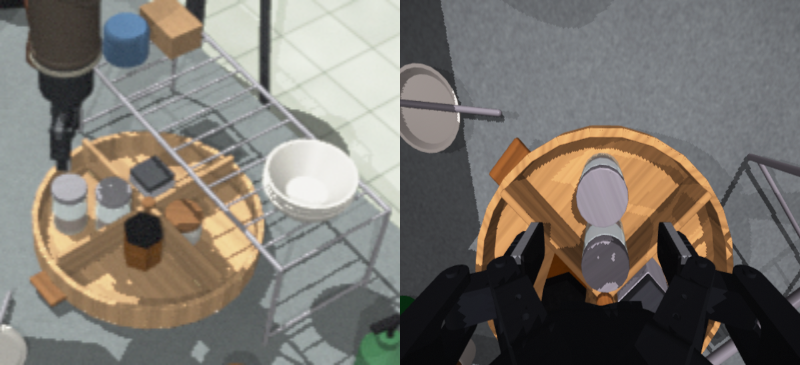

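>>> carry_out(commands=[[[-0.06,-0.15,0,0.028,0.6],[-0.12,-0.3,0,0.055,0.6],[-0.18,-0.45,0,0.082,0.6],[-0.24,-0.587,0,0.11,0.6],[-0.24,-0.587,0,0.125,0.6],[-0.24,-0.587,-0.1,0.125,0.6],[-0.24,-0.587,-0.2,0.125,0.6]]])

```text
time: 7.65
position: [0.4766, -0.0478, 0.1502]
tcp_rot: [[-0.042, 0.999, -0.0], [0.999, 0.042, 0.0], [0.0, -0.0, -1.0]]
contact_force: [-0.5, -0.2, -0.3]
width: 0.602
```

Run:
```python
from h import *
s=st()
w=cam('wrist','w6')
c=(.601,-.042);
A=ov(w,c,np.radians(182.7)); cv2.imwrite('pics/w6.png',A)
```

```text
7.65 [ 0.4766 -0.0478  0.1502] rot x [-0.042  0.999  0.   ] F [-0.5 -0.2 -0.3] w 0.602
```

View pics/w6.png

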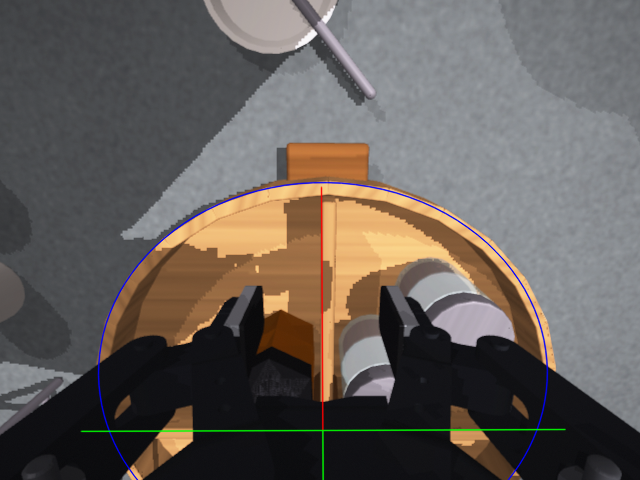

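The wrist picture shows the front divider along column 330, about 3 mm left (world +y) of the model, with the jar's edge at column 408. I narrow the jaws and go down onto the divider.

>>> carry_out(commands=[[[0,0.02,0,0,0.35],[0,0.02,0,0,0.35],[0,0.02,-0.25,0,0.35],[0,0.02,-0.5,0,0.35],[0,0.02,-0.5,0,0.35],[0,0.02,-0.5,0,0],[0,0.02,-0.5,0,0],[0,0.02,-0.5,0,0]]], newtons=50)

```text
time: 8.7
position: [0.4775, -0.0451, 0.0779]
tcp_rot: [[-0.044, 0.999, 0.002], [0.999, 0.044, -0.0], [-0.0, 0.002, -1.0]]
contact_force: [-3.0, 0.9, 10.3]
width: 0.089
```

```bash
cat >> h.py <<'E'
def arc(c,p,da,n,hold=0):
    "relative rows turning about c by da deg"
    p=np.array(p[:2])-c
    for k in range(1,n+1):
        a=np.radians(da*k/n);R=np.array([[np.cos(a),-np.sin(a)],[np.sin(a),np.cos(a)]])
        q=(R@p-p)/.15
        print([round(q[0],3),round(q[1],3),0,round(da*k/n/360,4)])
E
python3 - <<'E'
from h import *
s=st()
p=s['position'][:2]; 
w=cam('wrist','w7')
arc(np.array([.601,-.041]),p,-50,10)
E
```

```text
8.7 [ 0.4775 -0.0451  0.0779] rot x [-0.044  0.999 -0.   ] F [-3.   0.9 10.3] w 0.089
[np.float64(0.001), np.float64(0.072), 0, -0.0139]
[np.float64(0.008), np.float64(0.143), 0, -0.0278]
[np.float64(0.021), np.float64(0.214), 0, -0.0417]
[np.float64(0.04), np.float64(0.283), 0, -0.0556]
[np.float64(0.066), np.float64(0.351), 0, -0.0694]
[np.float64(0.097), np.float64(0.415), 0, -0.0833]
[np.float64(0.133), np.float64(0.477), 0, -0.0972]
[np.float64(0.175), np.float64(0.536), 0, -0.1111]
[np.float64(0.222), np.float64(0.59), 0, -0.125]
[np.float64(0.273), np.float64(0.641), 0, -0.1389]
```

View pics/w7.png

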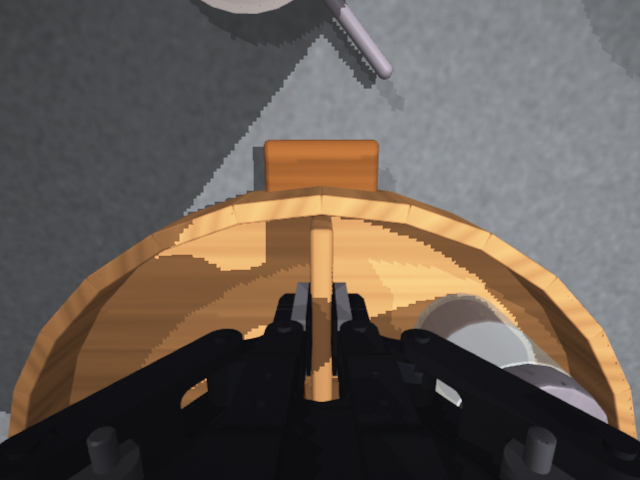

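Divider is pinched between the pads at (322,330). Turning clockwise.

>>> carry_out(commands=[[[0.001,0.05,0,-0.009,0],[0.006,0.12,0,-0.023,0],[0.021,0.214,0,-0.042,0],[0.04,0.283,0,-0.056,0],[0.066,0.351,0,-0.069,0],[0.097,0.415,0,-0.083,0],[0.133,0.477,0,-0.097,0],[0.175,0.536,0,-0.111,0],[0.222,0.59,0,-0.125,0],[0.222,0.59,0,-0.125,0]]])

```text
time: 10.0
position: [0.5092, 0.0453, 0.0779]
tcp_rot: [[0.676, 0.737, -0.001], [0.737, -0.676, 0.001], [0.0, -0.002, -1.0]]
contact_force: [-12.4, 18.9, 19.7]
width: 0.088
```

Run:
```python
from h import *
s=st()
d=cam('top');e=cam('side')
cv2.imwrite('pics/o8.png',np.hstack([cv2.resize(d['img'][100:310,230:460],(400,365)),cv2.resize(e['img'][140:320,270:470],(400,365))]))
```

```text
10.0 [0.5092 0.0453 0.0779] rot x [0.676 0.737 0.   ] F [-12.4  18.9  19.7] w 0.088
```

View pics/o8.png

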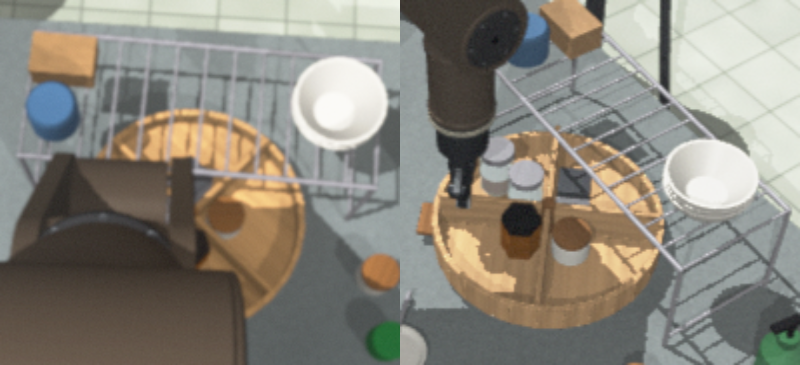

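Tab divider now at front-left; jar pair, hex jar and tub all still stand. Releasing and going over to the next divider.

>>> carry_out(commands=[[[0.222,0.59,0,-0.125,0.35],[0,0,0,0,0.35],[0,0,0.3,0,0.35],[0,-0.1,0.55,-0.025,0.35],[0.01,-0.3,0.55,-0.05,0.35],[0.02,-0.5,0.55,-0.075,0.35],[0.03,-0.7,0.55,-0.1,0.35],[0.03,-0.9,0.55,-0.125,0.35],[0.03,-0.9,0.55,-0.125,0.35]]])

```text
time: 11.22
position: [0.5151, -0.0932, 0.1601]
tcp_rot: [[0.999, 0.04, 0.002], [0.04, -0.999, -0.001], [0.002, 0.001, -1.0]]
contact_force: [0.0, -1.1, 0.6]
width: 0.351
```

My first row wrongly repeated the old shift, so the tray may have been nudged. Checking.

Run:
```python
from h import *
s=st()
d=cam('top');e=cam('side');w=cam('wrist')
cv2.imwrite('pics/o9.png',np.hstack([cv2.resize(w['img'],(400,365)),cv2.resize(e['img'][140:320,270:470],(400,365))]))
```

```text
11.22 [ 0.5151 -0.0932  0.1601] rot x [0.999 0.04  0.002] F [ 0.  -1.1  0.6] w 0.351
```

View pics/o9.png

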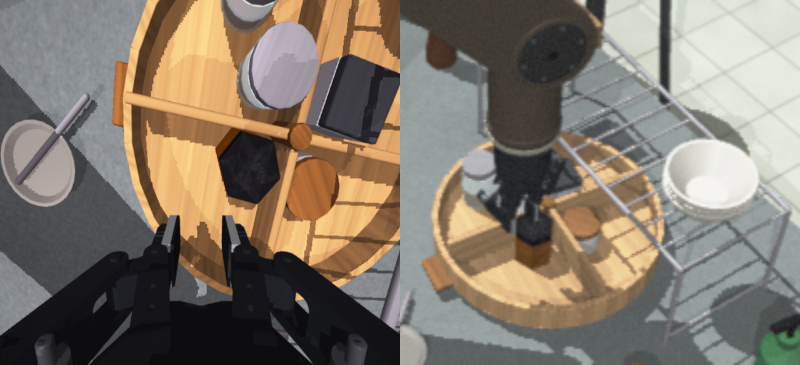

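The tray was dragged back by the opening fingers, but everything on it still stands: jar pair at (250,5)/(275,65), tin, hex jar and tub in the left picture. I measure the tray angle again.

Run:
```python
from h import *
w=cam('wrist','w9');e=cam('side')
a=px2w(w,302*1.6,132*480/365,.084);b=px2w(w,130*1.6,97*480/365,.084)
print(a,b,np.degrees(np.arctan2(*(b-a)[1::-1])))
y=np.degrees(np.arctan2(*(b-a)[1::-1]))
c=(.601,-.039)
A=ov(w,c,np.radians(y));B=ov(e,c,np.radians(y))
cv2.imwrite('pics/o10.png',np.hstack([cv2.resize(A,(400,365)),cv2.resize(B[140:320,270:470],(400,365))]))
```

```text
[ 0.60795719 -0.03540775  0.084     ] [ 0.4466664  -0.01687526  0.084     ] 173.44539839275106
```

View pics/o10.png

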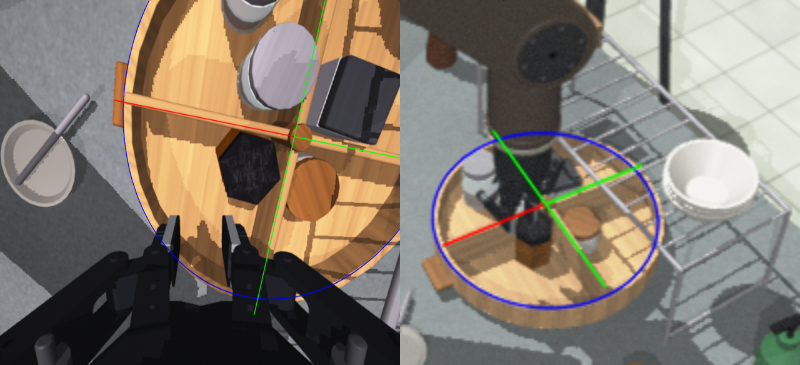

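>>> carry_out(commands=[[[-0.03,0.06,0,0.028,0.35],[-0.06,0.12,0,0.056,0.35],[-0.09,0.18,0,0.084,0.35],[-0.12,0.24,0,0.112,0.35],[-0.16,0.3,0,0.14,0.35],[-0.2,0.36,0,0.168,0.35],[-0.23,0.42,0,0.196,0.35],[-0.247,0.464,0,0.225,0.35],[-0.247,0.464,0,0.225,0.35]]])

```text
time: 12.6
position: [0.4774, -0.0211, 0.1592]
tcp_rot: [[0.112, 0.994, 0.0], [0.994, -0.112, 0.0], [0.0, 0.0, -1.0]]
contact_force: [0.0, 0.1, -0.8]
width: 0.348
```

Run:
```python
from h import *
s=st()
w=cam('wrist')
A=ov(w,(.602,-.038),np.radians(173.4)); cv2.imwrite('pics/w11.png',A)
```

```text
12.6 [ 0.4774 -0.0211  0.1592] rot x [0.112 0.994 0.   ] F [ 0.   0.1 -0.8] w 0.348
```

View pics/w11.png

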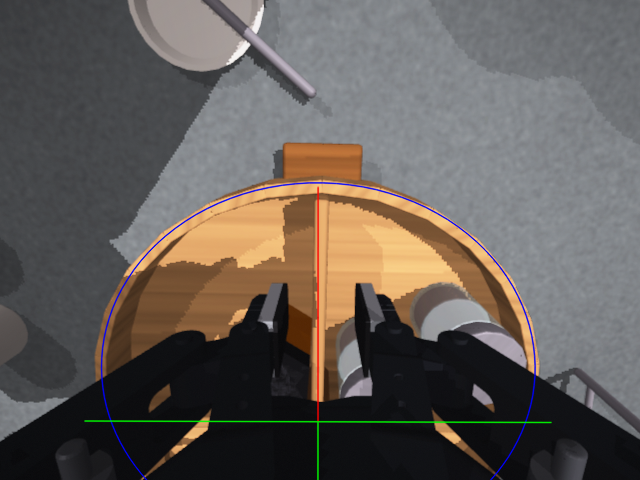

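Divider runs straight between the jaws (column 322), model fits. Down and pinch.

>>> carry_out(commands=[[[0,0,-0.25,0,0.35],[0,0,-0.5,0,0.35],[0,0,-0.53,0,0.35],[0,0,-0.53,0,0],[0,0,-0.53,0,0],[0,0,-0.53,0,0]]])

```text
time: 13.4
position: [0.478, -0.0221, 0.0804]
tcp_rot: [[0.114, 0.994, 0.001], [0.994, -0.114, -0.0], [-0.0, 0.001, -1.0]]
contact_force: [-1.1, -2.3, 1.1]
width: 0.09
```

Run:
```python
from h import *
s=st()
arc(np.array([.602,-.038]),s['position'],-60,12)
```

```text
13.4 [ 0.478  -0.0221  0.0804] rot x [ 0.114  0.994 -0.   ] F [-1.1 -2.3  1.1] w 0.09
[np.float64(0.012), np.float64(0.072), 0, -0.0139]
[np.float64(0.031), np.float64(0.142), 0, -0.0278]
[np.float64(0.056), np.float64(0.21), 0, -0.0417]
[np.float64(0.086), np.float64(0.276), 0, -0.0556]
[np.float64(0.122), np.float64(0.339), 0, -0.0694]
[np.float64(0.164), np.float64(0.399), 0, -0.0833]
[np.float64(0.21), np.float64(0.455), 0, -0.0972]
[np.float64(0.262), np.float64(0.507), 0, -0.1111]
[np.float64(0.317), np.float64(0.554), 0, -0.125]
[np.float64(0.377), np.float64(0.595), 0, -0.1389]
[np.float64(0.44), np.float64(0.632), 0, -0.1528]
[np.float64(0.505), np.float64(0.663), 0, -0.1667]
```

>>> carry_out(commands=[[[0.012,0.072,0,-0.014,0],[0.031,0.142,0,-0.028,0],[0.056,0.21,0,-0.042,0],[0.086,0.276,0,-0.056,0],[0.122,0.339,0,-0.069,0],[0.164,0.399,0,-0.083,0],[0.21,0.455,0,-0.097,0],[0.262,0.507,0,-0.111,0],[0.317,0.554,0,-0.125,0],[0.377,0.595,0,-0.139,0]]])

```text
time: 14.65
position: [0.5344, 0.068, 0.0804]
tcp_rot: [[0.836, 0.549, 0.001], [0.549, -0.836, 0.0], [0.001, -0.0, -1.0]]
contact_force: [-1.3, 3.7, 1.4]
width: 0.091
```

>>> carry_out(commands=[[[0,0,0,0,0],[0,0,0,0,0.35],[0,0,0,0,0.35],[0,0,0.3,0,0.35],[0,0,0.53,0,0.35],[0,0,0.53,0,0.35]]])

```text
time: 15.4
position: [0.5358, 0.0673, 0.1617]
tcp_rot: [[0.834, 0.551, 0.005], [0.551, -0.834, 0.0], [0.004, 0.002, -1.0]]
contact_force: [-0.5, 0.1, -0.2]
width: 0.35
```

Run:
```python
from h import *
s=st()
w=cam('wrist');e=cam('side')
c=(.602,-.038);y=np.radians(123.4)
A=ov(w,c,y);B=ov(e,c,y)
cv2.imwrite('pics/o12.png',np.hstack([cv2.resize(A,(400,365)),cv2.resize(B[140:320,270:470],(400,365))]))
```

```text
15.4 [0.5358 0.0673 0.1617] rot x [0.834 0.551 0.004] F [-0.5  0.1 -0.2] w 0.35
```

View pics/o12.png

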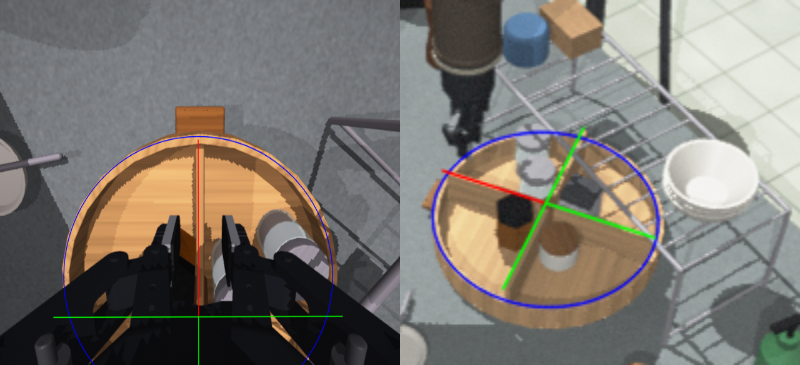

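>>> carry_out(commands=[[[0,-0.12,0,-0.028,0.35],[0,-0.25,0,-0.056,0.35],[0,-0.37,0,-0.084,0.35],[0,-0.5,0,-0.112,0.35],[0,-0.62,0,-0.14,0.35],[0,-0.75,0,-0.168,0.35],[-0.1,-0.87,0,-0.196,0.35],[-0.2,-1,0,-0.224,0.35],[-0.249,-1,0,-0.25,0.35],[-0.249,-1,0,-0.25,0.35]]])

```text
time: 16.75
position: [0.4957, -0.0828, 0.1581]
tcp_rot: [[0.552, -0.834, -0.002], [-0.834, -0.552, 0.0], [-0.001, 0.001, -1.0]]
contact_force: [0.6, 1.7, -0.2]
width: 0.349
```

>>> carry_out(commands=[[[0,-0.155,0,0,0.35],[0,-0.155,0,0,0.35]]])

```text
time: 17.0
position: [0.497, -0.1066, 0.1585]
tcp_rot: [[0.554, -0.833, -0.0], [-0.833, -0.554, 0.0], [-0.0, 0.0, -1.0]]
contact_force: [-0.5, 0.4, 0.1]
width: 0.35
```

Run:
```python
from h import *
s=st()
w=cam('wrist');e=cam('side')
c=(.602,-.038);y=np.radians(123.4)
A=ov(w,c,y);B=ov(e,c,y)
cv2.imwrite('pics/o13.png',np.hstack([cv2.resize(A,(400,365)),cv2.resize(B[140:320,270:470],(400,365))]))
```

```text
17.0 [ 0.497  -0.1066  0.1585] rot x [ 0.554 -0.833 -0.   ] F [-0.5  0.4  0.1] w 0.35
```

View pics/o13.png

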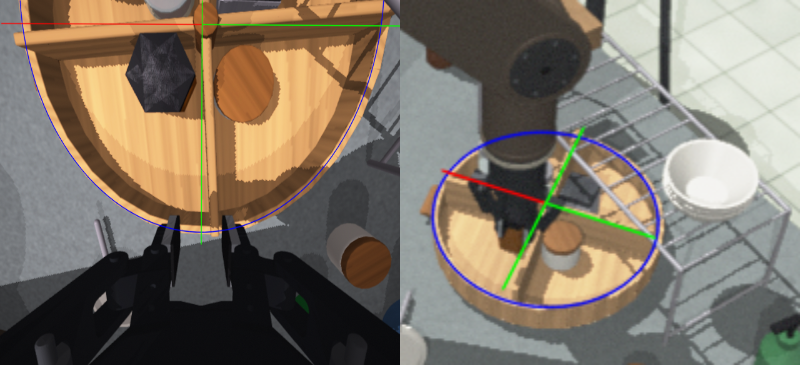

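Run:
```python
from h import *
w=cam('wrist','w13')
k=480/365
a=px2w(w,205*1.6,16*k,.084);b=px2w(w,18*1.6,37*k,.084);c=px2w(w,214*1.6,214*k,.084)
print(a,b,c,np.degrees(np.arctan2(*(b-a)[1::-1])),np.degrees(np.arctan2(*(c-a)[1::-1])))
```

```text
[ 0.60747938 -0.0365345   0.084     ] [0.50791458 0.08977009 0.084     ] [ 0.49055594 -0.12618531  0.084     ] 128.24840230009718 -142.52088481427688
```

View pics/w13.png

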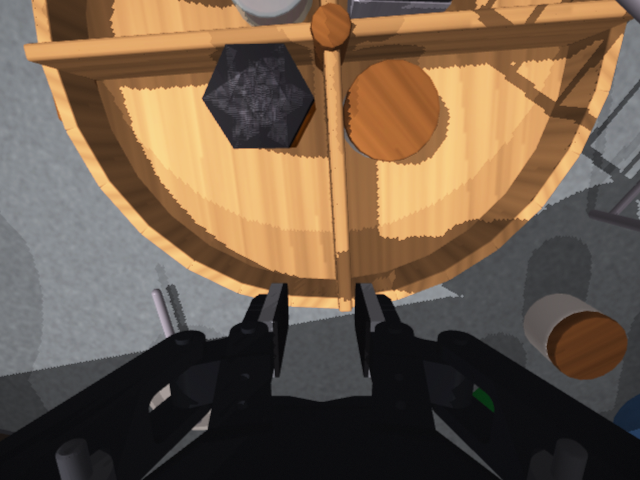

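Run:
```python
from h import *
e=cam('side');w=cam('wrist')
o=[]
for c,y in [((.602,-.038),123.4),((.603,-.038),128)]:
    B=ov(e,c,np.radians(y));A=ov(w,c,np.radians(y))
    o.append(np.vstack([cv2.resize(B[180:310,280:410],(400,300)),cv2.resize(A,(400,300))]))
cv2.imwrite('pics/o14.png',np.hstack(o))
```

```text
(no output)
```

View pics/o14.png

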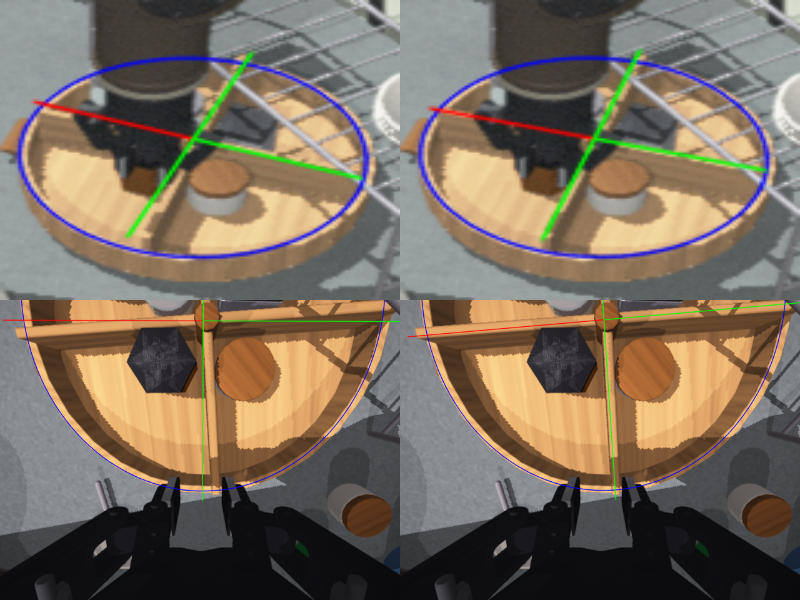

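The tray really stands at about 128° (second overlay fits both views). I correct position and angle for that, then pinch the divider.

>>> carry_out(commands=[[[0.047,-0.047,0,0.0115,0.35],[0.047,-0.047,-0.25,0.0115,0.35],[0.047,-0.047,-0.5,0.0115,0.35],[0.047,-0.047,-0.523,0.0115,0.35],[0.047,-0.047,-0.523,0.0115,0],[0.047,-0.047,-0.523,0.0115,0],[0.047,-0.047,-0.523,0.0115,0]]])

```text
time: 18.12
position: [0.5046, -0.1132, 0.0816]
tcp_rot: [[0.61, -0.792, 0.002], [-0.792, -0.61, -0.001], [0.002, -0.001, -1.0]]
contact_force: [1.0, -3.7, 1.6]
width: 0.085
```

Run:
```python
from h import *
s=st();w=cam('wrist','w15')
arc(np.array([.602,-.038]),s['position'],-50,10)
```

```text
18.12 [ 0.5046 -0.1132  0.0816] rot x [ 0.61  -0.792  0.002] F [ 1.  -3.7  1.6] w 0.085
[np.float64(-0.041), np.float64(0.058), 0, -0.0139]
[np.float64(-0.077), np.float64(0.12), 0, -0.0278]
[np.float64(-0.108), np.float64(0.185), 0, -0.0417]
[np.float64(-0.132), np.float64(0.252), 0, -0.0556]
[np.float64(-0.151), np.float64(0.321), 0, -0.0694]
[np.float64(-0.164), np.float64(0.392), 0, -0.0833]
[np.float64(-0.17), np.float64(0.463), 0, -0.0972]
[np.float64(-0.171), np.float64(0.535), 0, -0.1111]
[np.float64(-0.165), np.float64(0.606), 0, -0.125]
[np.float64(-0.152), np.float64(0.676), 0, -0.1389]
```

View pics/w15.png

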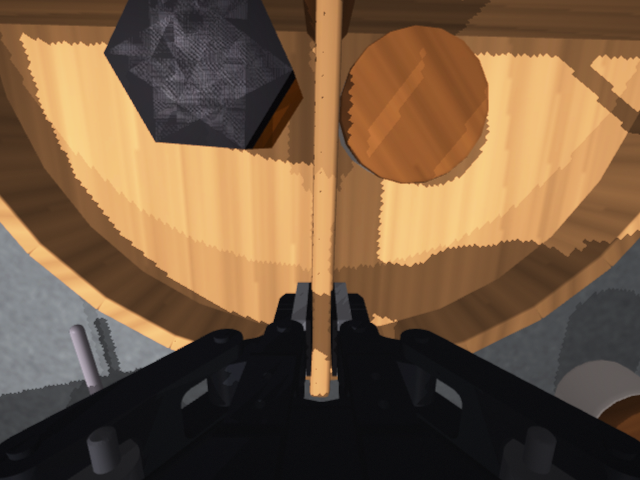

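>>> carry_out(commands=[[[-0.041,0.058,0,-0.014,0],[-0.077,0.12,0,-0.028,0],[-0.108,0.185,0,-0.042,0],[-0.132,0.252,0,-0.056,0],[-0.151,0.321,0,-0.069,0],[-0.164,0.392,0,-0.083,0],[-0.17,0.463,0,-0.097,0],[-0.171,0.535,0,-0.111,0],[-0.165,0.606,0,-0.125,0],[-0.165,0.606,0,-0.125,0]]])

```text
time: 19.42
position: [0.4815, -0.0217, 0.0816]
tcp_rot: [[-0.129, -0.992, 0.005], [-0.992, 0.129, -0.0], [-0.0, -0.005, -1.0]]
contact_force: [8.6, -0.9, -1.9]
width: 0.087
```

>>> carry_out(commands=[[[0,0,0,0,0.35],[0,0,0,0,0.35],[0,0,0.3,0,0.35],[0,0,0.6,0,0.6],[0,-0.2,0.7,0,0.8],[0,-0.5,0.7,0,1],[0,-0.9,0.7,0,1],[0,-0.9,0.7,0,1]]])

```text
time: 20.42
position: [0.4789, -0.1605, 0.1858]
tcp_rot: [[-0.133, -0.991, 0.001], [-0.991, 0.133, -0.001], [0.001, -0.001, -1.0]]
contact_force: [-0.0, 1.1, -0.3]
width: 1.001
```

Run:
```python
from h import *
s=st();e=cam('side','s16');w=cam('wrist','w16');d=cam('top')
cv2.imwrite('pics/o16.png',np.hstack([cv2.resize(w['img'],(400,300)),cv2.resize(e['img'],(400,300))]))
```

```text
20.43 [ 0.4789 -0.1605  0.1858] rot x [-0.133 -0.991  0.001] F [-0.   1.1 -0.3] w 1.001
```

View pics/o16.png

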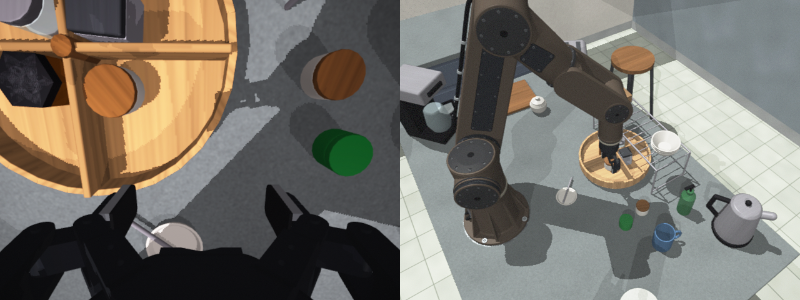

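Run:
```python
from h import *
w=cam('wrist');d=cam('top');e=cam('side')
print('tub w',px2w(w,544,118,.048),'top',px2w(d,449.5,257,.048))
a=px2w(w,62*1.6,40*1.6,.084);b=px2w(w,90*1.6,190*1.6,.084);c=px2w(w,232*1.6,46*1.6,.084)
print(a,b,c,np.degrees(np.arctan2(*(b-a)[1::-1])),np.degrees(np.arctan2(*(c-a)[1::-1])))
cv2.imwrite('pics/c16.png',cv2.resize(d['img'][220:320,400:550],(600,400)))
```

```text
tub w [ 0.54351752 -0.33077985  0.048     ] top [ 0.53821056 -0.33518106  0.048     ]
[ 0.61070838 -0.03705038  0.084     ] [ 0.45057692 -0.02154194  0.084     ] [ 0.58381449 -0.20182684  0.084     ] 174.46826267664395 -99.26976150090195
```

View pics/c16.png

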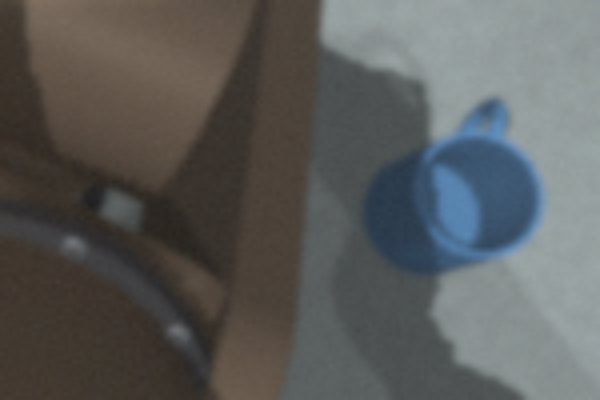

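>>> carry_out(commands=[[[0.1,-0.3,0,0,1],[0.2,-0.6,0,0,1],[0.35,-0.9,-0.05,0,1],[0.41,-1,-0.1,0,1]]])

```text
time: 21.22
position: [0.5419, -0.3085, 0.1703]
tcp_rot: [[-0.129, -0.992, 0.001], [-0.992, 0.129, -0.001], [0.001, -0.001, -1.0]]
contact_force: [0.4, 1.7, 0.3]
width: 1.001
```

>>> carry_out(commands=[[[0,-0.143,-0.2,0,1],[0,-0.143,-0.4,0,1],[0,-0.143,-0.4,0,1]]])

```text
time: 21.6
position: [0.5392, -0.3265, 0.1085]
tcp_rot: [[-0.128, -0.992, -0.004], [-0.992, 0.128, 0.003], [-0.002, 0.004, -1.0]]
contact_force: [-0.2, 0.2, 0.1]
width: 1.004
```

Run:
```python
from h import *
s=st();w=cam('wrist','w17')
print(w2px(w,[[.541,-.332,.048],[.541,-.322,.048],[.551,-.332,.048]]))
```

```text
21.6 [ 0.5392 -0.3265  0.1085] rot x [-0.128 -0.992 -0.002] F [-0.2  0.2  0.1] w 1.004
[[329.84164106 260.29890682]
 [312.93261507 262.35091302]
 [327.75029731 244.04879999]]
```

View pics/w17.png

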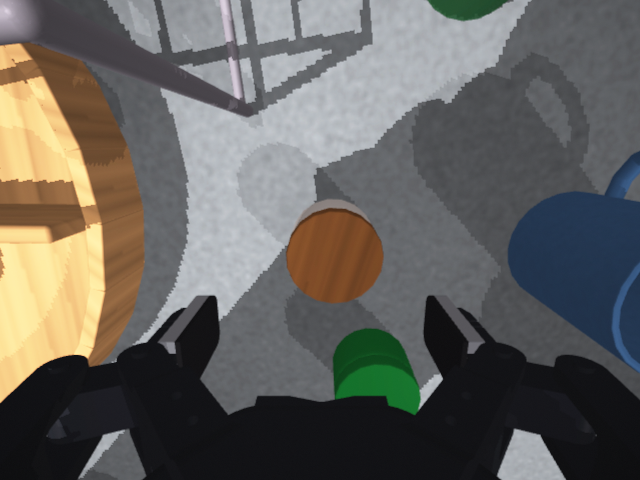

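White tub with wooden lid at (335,255), green look-alike apart at (375,375), mug at (570,260) clear of the finger path. Grasping.

>>> carry_out(commands=[[[0.01,-0.013,-0.2,0,1],[0.01,-0.013,-0.4,0,1],[0.01,-0.013,-0.54,0,1],[0.01,-0.013,-0.54,0,1],[0.01,-0.013,-0.54,0,0.4],[0.01,-0.013,-0.54,0,0.2],[0.01,-0.013,-0.54,0,0.2],[0.01,-0.013,-0.54,0,0.2]]], newtons=40)

```text
time: 22.65
position: [0.5429, -0.331, 0.0312]
tcp_rot: [[-0.129, -0.992, 0.002], [-0.992, 0.129, -0.001], [0.001, -0.002, -1.0]]
contact_force: [-0.7, 0.1, 6.8]
width: 0.669
```

>>> carry_out(commands=[[[0,0,0.2,0,0.2],[0,0,0.6,0,0.2],[0,0,0.9,0,0.2],[0,0,0.9,0,0.2]]])

```text
time: 23.15
position: [0.544, -0.3318, 0.1693]
tcp_rot: [[-0.129, -0.992, 0.006], [-0.992, 0.129, -0.004], [0.003, -0.007, -1.0]]
contact_force: [0.0, 0.5, -2.4]
width: 0.66
```

Run:
```python
from h import *
s=st();w=cam('wrist');e=cam('side')
cv2.imwrite('pics/o18.png',np.hstack([cv2.resize(w['img'],(400,300)),cv2.resize(e['img'],(400,300))]))
```

```text
23.15 [ 0.544  -0.3318  0.1693] rot x [-0.129 -0.992  0.003] F [ 0.   0.5 -2.4] w 0.66
```

View pics/o18.png

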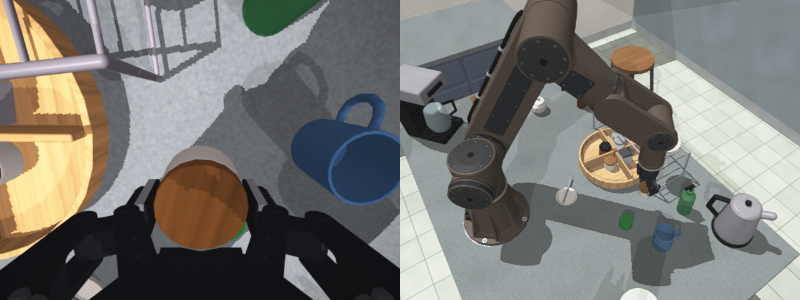

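Tub is held level (left picture, lid at (200,200)); carrying it to the tub compartment.

>>> carry_out(commands=[[[-0.05,0.15,0,0.02,0.2],[-0.12,0.4,0,0.045,0.2],[-0.2,0.65,0,0.07,0.2],[-0.253,0.9,0,0.095,0.2],[-0.253,1,0,0.123,0.2]]])

```text
time: 23.88
position: [0.5022, -0.1782, 0.1632]
tcp_rot: [[0.605, -0.796, -0.003], [-0.796, -0.605, 0.002], [-0.003, 0.002, -1.0]]
contact_force: [-0.0, -0.6, -1.8]
width: 0.661
```

>>> carry_out(commands=[[[0,0.25,0,0,0.2],[0,0.477,0,0,0.2],[0,0.477,0,0,0.2],[0,0.477,0,0,0.2]]])

```text
time: 24.38
position: [0.5037, -0.1089, 0.1638]
tcp_rot: [[0.601, -0.799, -0.001], [-0.799, -0.601, 0.0], [-0.001, 0.001, -1.0]]
contact_force: [-0.2, -0.6, -2.7]
width: 0.665
```

Run:
```python
from h import *
s=st();w=cam('wrist');e=cam('side')
B=ov(e,(.602,-.040),np.radians(82))
cv2.imwrite('pics/o19.png',np.hstack([cv2.resize(w['img'],(400,365)),cv2.resize(B[140:320,270:470],(400,365))]))
```

```text
24.38 [ 0.5037 -0.1089  0.1638] rot x [ 0.601 -0.799 -0.001] F [-0.2 -0.6 -2.7] w 0.665
```

View pics/o19.png

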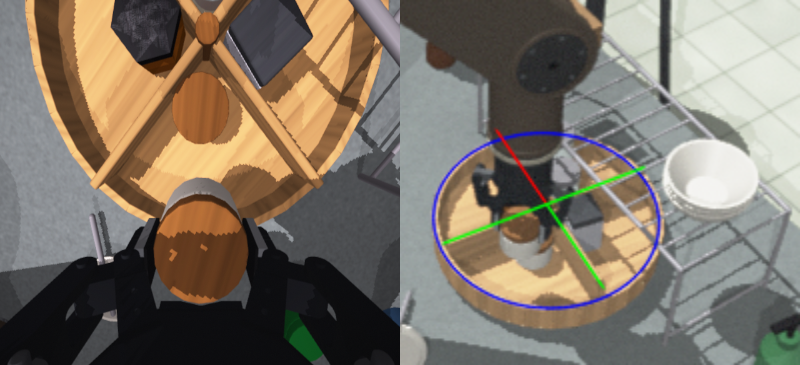

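Tub sits on the bisector of the two dividers (left picture, ends at (97,185) and (318,185)). Lowering.

>>> carry_out(commands=[[[0,-0.005,-0.25,0,0.2],[0,-0.005,-0.5,0,0.2],[0,-0.005,-0.65,0,0.2],[0,-0.005,-0.7,0,0.2],[0,-0.005,-0.715,0,0.2],[0,-0.005,-0.715,0,0.2]]])

```text
time: 25.22
position: [0.5046, -0.11, 0.058]
tcp_rot: [[0.6, -0.8, 0.001], [-0.8, -0.6, -0.0], [0.001, -0.001, -1.0]]
contact_force: [-0.5, 0.1, -1.6]
width: 0.665
```

>>> carry_out(commands=[[[0,0,-0.01,0,0.2],[0,0,-0.017,0,0.2]]])

```text
time: 25.48
position: [0.5044, -0.1098, 0.0552]
tcp_rot: [[0.6, -0.8, 0.001], [-0.8, -0.6, -0.0], [0.001, -0.0, -1.0]]
contact_force: [-0.9, -0.8, 0.5]
width: 0.665
```

Contact with the tray floor (the weight is off). Releasing and lifting.

>>> carry_out(commands=[[[0,0,0,0,0.75],[0,0,0,0,0.9],[0,0,0,0,0.9],[0,0,0.2,0,0.9],[0,0,0.5,0,0.9],[0,0,0.7,0,0.9],[0,0,0.7,0,0.6]]])

```text
time: 26.35
position: [0.5055, -0.11, 0.162]
tcp_rot: [[0.6, -0.8, 0.004], [-0.8, -0.6, -0.001], [0.003, -0.003, -1.0]]
contact_force: [1.2, 0.5, -0.5]
width: 0.706
```

Run:
```python
from h import *
s=st();w=cam('wrist');e=cam('side')
B=ov(e,(.602,-.040),np.radians(82))
cv2.imwrite('pics/w20.png',w['img'])
cv2.imwrite('pics/o20.png',np.hstack([cv2.resize(w['img'],(400,365)),cv2.resize(B[140:320,270:470],(400,365))]))
```

```text
26.35 [ 0.5055 -0.11    0.162 ] rot x [ 0.6   -0.8    0.003] F [ 1.2  0.5 -0.5] w 0.706
```

View pics/o20.png

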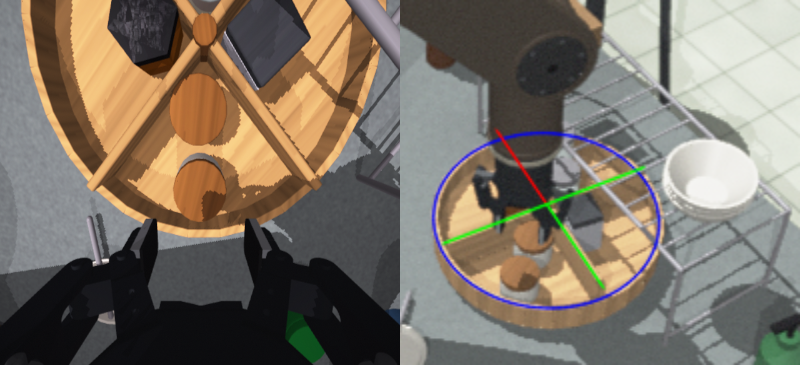

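Both tubs stand in their compartment (left picture (197,105) and (200,190)). Next: tab back to the front; first pinch the divider now at the front.

>>> carry_out(commands=[[[-0.04,0.12,0,-0.028,0.35],[-0.08,0.24,0,-0.056,0.35],[-0.12,0.36,0,-0.084,0.35],[-0.16,0.48,0,-0.11,0.35],[-0.177,0.589,0,-0.124,0.35],[-0.177,0.589,0,-0.124,0.35]]])

```text
time: 27.2
position: [0.4767, -0.0206, 0.1588]
tcp_rot: [[-0.133, -0.991, -0.002], [-0.991, 0.133, 0.0], [0.0, 0.002, -1.0]]
contact_force: [0.5, -0.2, 0.4]
width: 0.347
```

Run:
```python
from h import *
s=st();w=cam('wrist')
A=ov(w,(.602,-.038),np.radians(82.4))
cv2.imwrite('pics/w21.png',A)
```

```text
27.2 [ 0.4767 -0.0206  0.1588] rot x [-0.133 -0.991  0.   ] F [ 0.5 -0.2  0.4] w 0.347
```

View pics/w21.png

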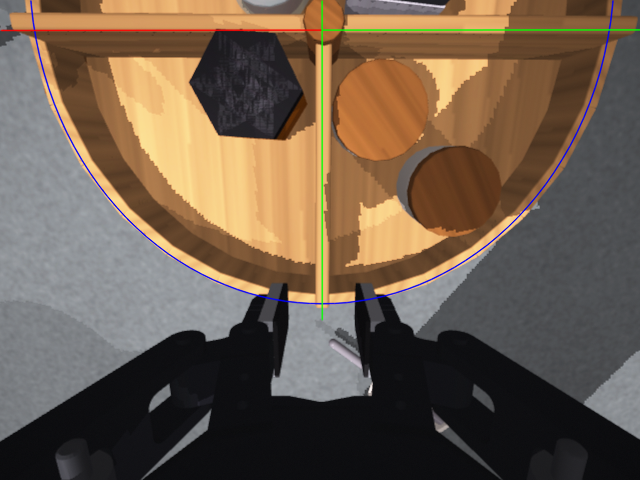

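>>> carry_out(commands=[[[0,0,-0.25,0,0.35],[0,0,-0.5,0,0.35],[0,0,-0.525,0,0.35],[0,0,-0.525,0,0],[0,0,-0.525,0,0],[0,0,-0.525,0,0]]])

```text
time: 28.0
position: [0.4779, -0.0215, 0.0818]
tcp_rot: [[-0.135, -0.991, 0.001], [-0.991, 0.135, -0.0], [0.0, -0.001, -1.0]]
contact_force: [-0.5, -1.0, -4.1]
width: 0.089
```

Run:
```python
from h import *
s=st()
arc(np.array([.602,-.038]),s['position'],55,10)
```

```text
28.0 [ 0.4779 -0.0215  0.0818] rot x [-0.135 -0.991  0.   ] F [-0.5 -1.  -4.1] w 0.089
[np.float64(-0.007), np.float64(-0.08), 0, 0.0153]
[np.float64(-0.006), np.float64(-0.16), 0, 0.0306]
[np.float64(0.003), np.float64(-0.24), 0, 0.0458]
[np.float64(0.019), np.float64(-0.318), 0, 0.0611]
[np.float64(0.043), np.float64(-0.394), 0, 0.0764]
[np.float64(0.073), np.float64(-0.468), 0, 0.0917]
[np.float64(0.111), np.float64(-0.539), 0, 0.1069]
[np.float64(0.156), np.float64(-0.606), 0, 0.1222]
[np.float64(0.206), np.float64(-0.668), 0, 0.1375]
[np.float64(0.263), np.float64(-0.725), 0, 0.1528]
```

>>> carry_out(commands=[[[-0.005,-0.06,0,0.011,0],[-0.006,-0.14,0,0.027,0],[0.001,-0.225,0,0.043,0],[0.019,-0.318,0,0.061,0],[0.043,-0.394,0,0.076,0],[0.073,-0.468,0,0.092,0],[0.111,-0.539,0,0.107,0],[0.156,-0.606,0,0.122,0],[0.206,-0.668,0,0.1375,0],[0.206,-0.668,0,0.1375,0]]])

```text
time: 29.25
position: [0.5079, -0.1231, 0.0817]
tcp_rot: [[0.667, -0.745, -0.001], [-0.745, -0.667, -0.001], [0.0, 0.001, -1.0]]
contact_force: [-10.5, -16.2, 5.4]
width: 0.094
```

>>> carry_out(commands=[[[0,0,0,0,0.35],[0,0,0,0,0.35],[0,0,0.3,0,0.35],[0,0,0.53,0,0.35],[0,0,0.53,0,0.35]]])

```text
time: 29.88
position: [0.5102, -0.1218, 0.1633]
tcp_rot: [[0.666, -0.746, 0.005], [-0.746, -0.666, -0.001], [0.004, -0.003, -1.0]]
contact_force: [-0.5, 0.6, -0.3]
width: 0.348
```

Run:
```python
from h import *
s=st();w=cam('wrist');e=cam('side')
c=(.602,-.038);y=np.radians(132)
A=ov(w,c,y);B=ov(e,c,y)
cv2.imwrite('pics/o22.png',np.hstack([cv2.resize(A,(400,365)),cv2.resize(B[140:320,270:470],(400,365))]))
```

```text
29.88 [ 0.5102 -0.1218  0.1633] rot x [ 0.666 -0.746  0.004] F [-0.5  0.6 -0.3] w 0.348
```

View pics/o22.png

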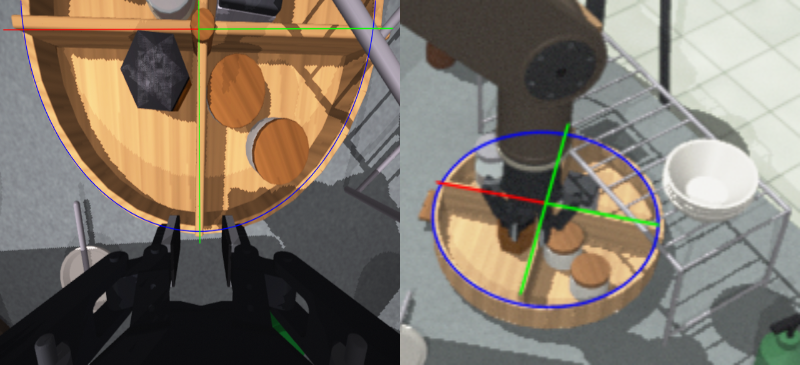

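Tray now at about 132° by both views; all six visible pieces stand. Moving over to the tab divider.

>>> carry_out(commands=[[[0,0.12,0,0.028,0.35],[0,0.24,0,0.056,0.35],[0,0.36,0,0.084,0.35],[0,0.48,0,0.112,0.35],[0,0.6,0,0.14,0.35],[0,0.72,0,0.168,0.35],[0.03,0.84,0,0.196,0.35],[0.06,0.96,0,0.224,0.35],[0.072,1,0,0.25,0.35]]])

```text
time: 31.1
position: [0.5187, 0.0295, 0.1593]
tcp_rot: [[0.742, 0.671, -0.002], [0.671, -0.742, 0.0], [-0.001, -0.001, -1.0]]
contact_force: [-1.1, -0.2, -0.8]
width: 0.35
```

>>> carry_out(commands=[[[0,0.19,0,0,0.35],[0,0.19,0,0,0.35],[0,0.19,0,0,0.35]]])

```text
time: 31.48
position: [0.5187, 0.0569, 0.1598]
tcp_rot: [[0.746, 0.666, -0.001], [0.666, -0.746, -0.0], [-0.001, -0.001, -1.0]]
contact_force: [1.1, -0.6, 0.6]
width: 0.35
```

Run:
```python
from h import *
s=st();w=cam('wrist');e=cam('side')
c=(.6055,-.0375);y=np.radians(131.7)
A=ov(w,c,y);B=ov(e,c,y)
cv2.imwrite('pics/o23.png',np.hstack([cv2.resize(A,(400,365)),cv2.resize(B[140:320,270:470],(400,365))]))
```

```text
31.48 [0.5187 0.0569 0.1598] rot x [ 0.746  0.666 -0.001] F [ 1.1 -0.6  0.6] w 0.35
```

View pics/o23.png

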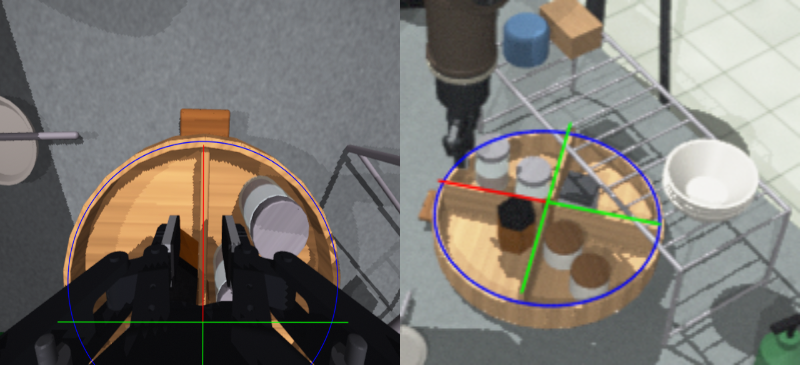

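>>> carry_out(commands=[[[0,0,-0.25,0,0.35],[0,0,-0.5,0,0.35],[0,0,-0.525,0,0.35],[0,0,-0.525,0,0],[0,0,-0.525,0,0],[0,0,-0.525,0,0]]])

```text
time: 32.33
position: [0.5199, 0.0569, 0.0828]
tcp_rot: [[0.746, 0.666, 0.002], [0.666, -0.746, -0.0], [0.001, 0.001, -1.0]]
contact_force: [0.8, -2.4, 1.7]
width: 0.09
```

Run:
```python
from h import *
s=st()
c=np.array([.605,-.038]);p=s['position'][:2]-c;print(np.degrees(np.arctan2(p[1],p[0])),np.hypot(*p))
arc(c,s['position'],48,9)
```

```text
32.33 [0.5199 0.0569 0.0828] rot x [0.746 0.666 0.001] F [ 0.8 -2.4  1.7] w 0.09
131.88563725207717 0.12741172112025534
[np.float64(-0.056), np.float64(-0.055), 0, 0.0148]
[np.float64(-0.107), np.float64(-0.116), 0, 0.0296]
[np.float64(-0.152), np.float64(-0.181), 0, 0.0444]
[np.float64(-0.191), np.float64(-0.25), 0, 0.0593]
[np.float64(-0.223), np.float64(-0.322), 0, 0.0741]
[np.float64(-0.249), np.float64(-0.397), 0, 0.0889]
[np.float64(-0.267), np.float64(-0.473), 0, 0.1037]
[np.float64(-0.278), np.float64(-0.552), 0, 0.1185]
[np.float64(-0.282), np.float64(-0.631), 0, 0.1333]
```

>>> carry_out(commands=[[[-0.056,-0.055,0,0.0148,0],[-0.107,-0.116,0,0.0296,0],[-0.152,-0.181,0,0.0444,0],[-0.191,-0.25,0,0.0593,0],[-0.223,-0.322,0,0.0741,0],[-0.249,-0.397,0,0.0889,0],[-0.267,-0.473,0,0.1037,0],[-0.278,-0.552,0,0.1185,0],[-0.282,-0.631,0,0.1333,0],[-0.282,-0.631,0,0.1333,0]]])

```text
time: 33.58
position: [0.477, -0.0384, 0.0828]
tcp_rot: [[0.004, 1.0, 0.001], [1.0, -0.004, -0.0], [-0.0, 0.001, -1.0]]
contact_force: [-4.7, -1.3, 8.3]
width: 0.091
```

Run:
```python
from h import *
s=st();w=cam('wrist');e=cam('side');d=cam('top')
c=(.603,-.039);y=np.radians(180)
B=ov(e,c,y,shyaw=0)
cv2.imwrite('pics/o24.png',np.hstack([cv2.resize(w['img'],(400,365)),cv2.resize(B[140:320,270:470],(400,365))]))
cc=np.array([.605,-.038]);p=s['position'][:2]-cc;print(np.degrees(np.arctan2(p[1],p[0])),np.hypot(*p))
arc(cc,s['position'],-65,10)
```

```text
33.58 [ 0.477  -0.0384  0.0828] rot x [ 0.004  1.    -0.   ] F [-4.7 -1.3  8.3] w 0.091
-179.8216741140865 0.1280312827767
[np.float64(0.005), np.float64(0.097), 0, -0.0181]
[np.float64(0.021), np.float64(0.192), 0, -0.0361]
[np.float64(0.048), np.float64(0.285), 0, -0.0542]
[np.float64(0.085), np.float64(0.374), 0, -0.0722]
[np.float64(0.132), np.float64(0.459), 0, -0.0903]
[np.float64(0.189), np.float64(0.538), 0, -0.1083]
[np.float64(0.253), np.float64(0.61), 0, -0.1264]
[np.float64(0.326), np.float64(0.674), 0, -0.1444]
[np.float64(0.405), np.float64(0.729), 0, -0.1625]
[np.float64(0.49), np.float64(0.775), 0, -0.1806]
```

View pics/o24.png

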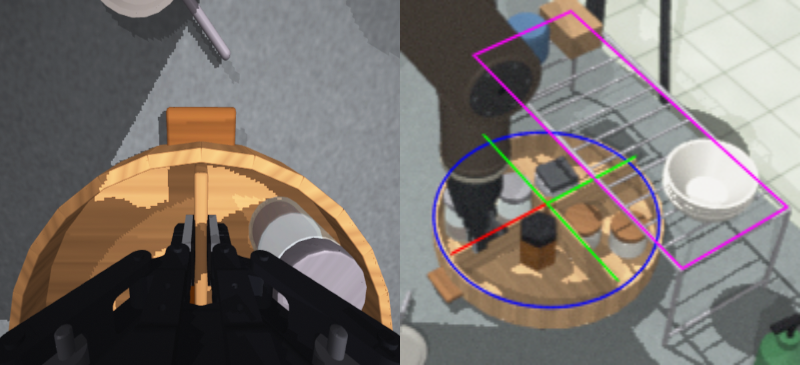

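Tab is at the front (side view (447,283)), containers all upright. Now the clockwise round, first keeping this pinch.

>>> carry_out(commands=[[[0.003,0.06,0,-0.011,0],[0.015,0.15,0,-0.028,0],[0.038,0.25,0,-0.0475,0],[0.07,0.34,0,-0.0652,0],[0.108,0.418,0,-0.0815,0],[0.16,0.5,0,-0.0995,0],[0.221,0.576,0,-0.1175,0],[0.289,0.643,0,-0.1353,0],[0.326,0.674,0,-0.1444,0],[0.326,0.674,0,-0.1444,0]]])

```text
time: 34.98
position: [0.5278, 0.0634, 0.0828]
tcp_rot: [[0.791, 0.612, 0.003], [0.612, -0.791, -0.0], [0.003, 0.002, -1.0]]
contact_force: [4.9, -8.2, -0.8]
width: 0.09
```

>>> carry_out(commands=[[[0,0,0,0,0.35],[0,0,0,0,0.35],[0,0,0.3,0,0.35],[0,0,0.53,0,0.35],[0,0,0.53,0,0.35]]])

```text
time: 35.6
position: [0.5273, 0.0636, 0.1639]
tcp_rot: [[0.791, 0.612, 0.005], [0.612, -0.791, 0.0], [0.004, 0.003, -1.0]]
contact_force: [-0.1, 0.2, 0.4]
width: 0.349
```

```bash
cat >> h.py <<'E'
def look(name,y,c=(.604,-.0385)):
    s=st();w=cam('wrist');e=cam('side')
    q=s['position'][:2]-np.array([.605,-.038]);print('tcp ang',np.degrees(np.arctan2(q[1],q[0]))%360,np.hypot(*q))
    y=np.radians(y)
    A=ov(w,c,y);B=ov(e,c,y)
    cv2.imwrite('pics/'+name+'.png',np.hstack([cv2.resize(A,(400,365)),cv2.resize(B[140:320,270:470],(400,365))]))
    return s
E
python3 - <<'E'
from h import *
look('o25',128)
E
```

```text
35.6 [0.5273 0.0636 0.1639] rot x [0.791 0.612 0.004] F [-0.1  0.2  0.4] w 0.349
tcp ang 127.40224575780607 0.12791307420112166
```

View pics/o25.png

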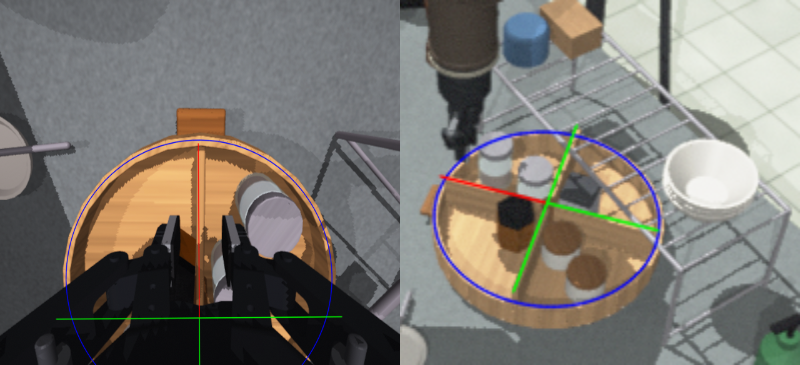

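>>> carry_out(commands=[[[-0.02,-0.12,0,0.028,0.35],[-0.04,-0.24,0,0.056,0.35],[-0.06,-0.36,0,0.084,0.35],[-0.08,-0.48,0,0.112,0.35],[-0.1,-0.6,0,0.14,0.35],[-0.12,-0.72,0,0.168,0.35],[-0.14,-0.84,0,0.196,0.35],[-0.151,-0.96,0,0.224,0.35],[-0.151,-1,0,0.25,0.35],[-0.151,-1,0,0.25,0.35]]])

```text
time: 36.95
position: [0.5025, -0.0868, 0.1602]
tcp_rot: [[-0.611, 0.792, -0.002], [0.792, 0.611, 0.0], [0.001, -0.001, -1.0]]
contact_force: [-1.1, 0.3, 0.1]
width: 0.345
```

>>> carry_out(commands=[[[0,-0.19,0,0,0.35],[0,-0.19,0,0,0.35]]])

```text
time: 37.2
position: [0.503, -0.1157, 0.1607]
tcp_rot: [[-0.608, 0.794, -0.001], [0.794, 0.608, 0.0], [0.001, -0.001, -1.0]]
contact_force: [-0.4, 0.2, -0.7]
width: 0.349
```

Run:
```python
from h import *
look('o26',128)
```

```text
37.2 [ 0.503  -0.1157  0.1607] rot x [-0.608  0.794  0.001] F [-0.4  0.2 -0.7] w 0.349
tcp ang 217.2972359705626 0.12822841316973516
```

View pics/o26.png

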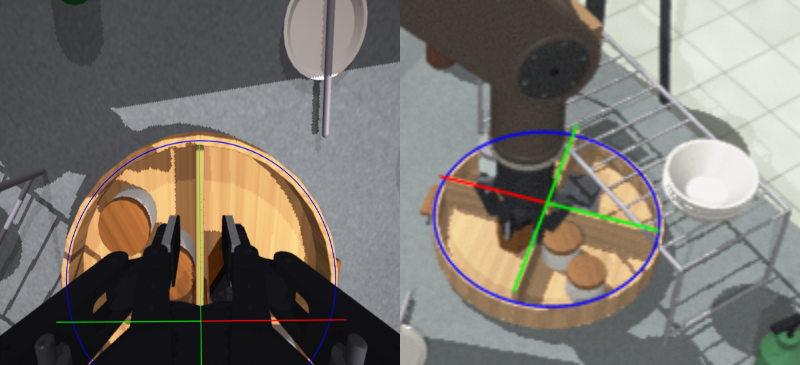

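Divider lies midway between the jaws (column 200 left). Pinch.

>>> carry_out(commands=[[[0,0,-0.25,0,0.35],[0,0,-0.5,0,0.35],[0,0,-0.53,0,0.35],[0,0,-0.53,0,0],[0,0,-0.53,0,0],[0,0,-0.53,0,0]]])

```text
time: 38.05
position: [0.5039, -0.1152, 0.0827]
tcp_rot: [[-0.612, 0.791, 0.002], [0.791, 0.612, -0.0], [-0.001, 0.001, -1.0]]
contact_force: [1.4, -0.9, -3.4]
width: 0.087
```

Run:
```python
from h import *
s=st()
arc(np.array([.604,-.038]),s['position'],-45,9)
print()
c=np.array([.604,-.038]);a=np.radians(-45);R=np.array([[np.cos(a),-np.sin(a)],[np.sin(a),np.cos(a)]])
arc(c,c+R@(s['position'][:2]-c),-45,9)
```

```text
38.05 [ 0.5039 -0.1152  0.0827] rot x [-0.612  0.791 -0.001] F [ 1.4 -0.9 -3.4] w 0.087
[np.float64(-0.042), np.float64(0.06), 0, -0.0139]
[np.float64(-0.079), np.float64(0.124), 0, -0.0278]
[np.float64(-0.11), np.float64(0.19), 0, -0.0417]
[np.float64(-0.136), np.float64(0.259), 0, -0.0556]
[np.float64(-0.155), np.float64(0.33), 0, -0.0694]
[np.float64(-0.168), np.float64(0.403), 0, -0.0833]
[np.float64(-0.175), np.float64(0.476), 0, -0.0972]
[np.float64(-0.175), np.float64(0.549), 0, -0.1111]
[np.float64(-0.168), np.float64(0.623), 0, -0.125]

[np.float64(0.013), np.float64(0.072), 0, -0.0139]
[np.float64(0.031), np.float64(0.144), 0, -0.0278]
[np.float64(0.056), np.float64(0.213), 0, -0.0417]
[np.float64(0.087), np.float64(0.279), 0, -0.0556]
[np.float64(0.124), np.float64(0.343), 0, -0.0694]
[np.float64(0.166), np.float64(0.403), 0, -0.0833]
[np.float64(0.213), np.float64(0.46), 0, -0.0972]
[np.float64(0.265), np.float64(0.512), 0, -0.1111]
[np.float64(0.321), np.float64(0.559), 0, -0.125]
```

>>> carry_out(commands=[[[-0.042,0.06,0,-0.0139,0],[-0.079,0.124,0,-0.0278,0],[-0.11,0.19,0,-0.0417,0],[-0.136,0.259,0,-0.0556,0],[-0.155,0.33,0,-0.0694,0],[-0.168,0.403,0,-0.0833,0],[-0.175,0.476,0,-0.0972,0],[-0.175,0.549,0,-0.1111,0],[-0.168,0.623,0,-0.125,0]]])

```text
time: 39.17
position: [0.4798, -0.0216, 0.0827]
tcp_rot: [[0.129, 0.992, 0.004], [0.992, -0.129, -0.001], [-0.0, 0.004, -1.0]]
contact_force: [9.0, -3.3, -9.5]
width: 0.092
```

>>> carry_out(commands=[[[0.013,0.072,0,-0.0139,0],[0.031,0.144,0,-0.0278,0],[0.056,0.213,0,-0.0417,0],[0.087,0.279,0,-0.0556,0],[0.124,0.343,0,-0.0694,0],[0.166,0.403,0,-0.0833,0],[0.213,0.46,0,-0.0972,0],[0.265,0.512,0,-0.1111,0],[0.321,0.559,0,-0.125,0],[0.321,0.559,0,-0.125,0]]])

```text
time: 40.42
position: [0.5287, 0.062, 0.0827]
tcp_rot: [[0.791, 0.612, 0.004], [0.612, -0.791, -0.001], [0.003, 0.003, -1.0]]
contact_force: [9.7, -11.3, -7.5]
width: 0.093
```

>>> carry_out(commands=[[[0,0,0,0,0.35],[0,0,0,0,0.35],[0,0,0.3,0,0.35],[0,0,0.53,0,0.35],[0,0,0.53,0,0.35]]])

```text
time: 41.05
position: [0.5276, 0.0624, 0.164]
tcp_rot: [[0.791, 0.612, 0.005], [0.612, -0.791, 0.0], [0.004, 0.003, -1.0]]
contact_force: [0.5, 0.5, -0.5]
width: 0.352
```

Run:
```python
from h import *
look('o27',38)
```

```text
41.05 [0.5276 0.0624 0.164 ] rot x [0.791 0.612 0.004] F [ 0.5  0.5 -0.5] w 0.352
tcp ang 127.64051267765821 0.1267836125994025
```

View pics/o27.png

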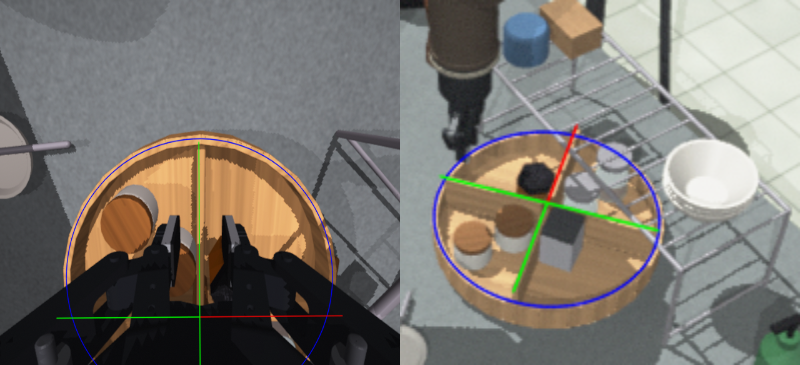

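Quarter done, all pieces upright. Same transfer to the next divider.

>>> carry_out(commands=[[[-0.02,-0.12,0,0.028,0.35],[-0.04,-0.24,0,0.056,0.35],[-0.06,-0.36,0,0.084,0.35],[-0.08,-0.48,0,0.112,0.35],[-0.1,-0.6,0,0.14,0.35],[-0.12,-0.72,0,0.168,0.35],[-0.14,-0.84,0,0.196,0.35],[-0.151,-0.96,0,0.224,0.35],[-0.151,-1,0,0.25,0.35],[-0.151,-1,0,0.25,0.35]]])

```text
time: 42.4
position: [0.5028, -0.0879, 0.1602]
tcp_rot: [[-0.611, 0.792, -0.002], [0.792, 0.611, 0.0], [0.002, -0.001, -1.0]]
contact_force: [-0.1, 0.3, -0.6]
width: 0.352
```

>>> carry_out(commands=[[[0,-0.185,0,0,0.35],[0,-0.185,0,0,0.35]]])

```text
time: 42.65
position: [0.5033, -0.1161, 0.1607]
tcp_rot: [[-0.608, 0.794, -0.001], [0.794, 0.608, 0.0], [0.001, -0.001, -1.0]]
contact_force: [0.3, 0.4, -0.5]
width: 0.354
```

Run:
```python
from h import *
look('o28',38)
```

```text
42.65 [ 0.5033 -0.1161  0.1607] rot x [-0.608  0.794  0.001] F [ 0.3  0.4 -0.5] w 0.354
tcp ang 217.52887454654686 0.12826078617112274
```

View pics/o28.png

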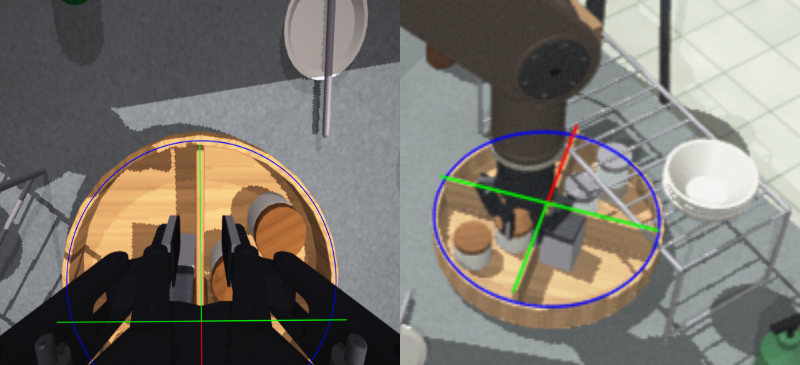

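Aligned again; pinch and sweep.

>>> carry_out(commands=[[[0,0,-0.25,0,0.35],[0,0,-0.5,0,0.35],[0,0,-0.53,0,0.35],[0,0,-0.53,0,0],[0,0,-0.53,0,0],[0,0,-0.53,0,0]]])

```text
time: 43.5
position: [0.5042, -0.1156, 0.0827]
tcp_rot: [[-0.612, 0.791, 0.002], [0.791, 0.612, -0.0], [-0.001, 0.001, -1.0]]
contact_force: [2.2, -1.0, -2.5]
width: 0.089
```

>>> carry_out(commands=[[[-0.042,0.06,0,-0.0139,0],[-0.079,0.124,0,-0.0278,0],[-0.11,0.19,0,-0.0417,0],[-0.136,0.259,0,-0.0556,0],[-0.155,0.33,0,-0.0694,0],[-0.168,0.403,0,-0.0833,0],[-0.175,0.476,0,-0.0972,0],[-0.177,0.549,0,-0.1111,0],[-0.171,0.623,0,-0.125,0]]])

```text
time: 44.62
position: [0.4797, -0.0221, 0.0827]
tcp_rot: [[0.129, 0.992, 0.004], [0.992, -0.129, -0.001], [-0.0, 0.004, -1.0]]
contact_force: [8.6, -2.5, -11.5]
width: 0.091
```

>>> carry_out(commands=[[[0.013,0.072,0,-0.0139,0],[0.031,0.144,0,-0.0278,0],[0.055,0.213,0,-0.0417,0],[0.085,0.279,0,-0.0556,0],[0.121,0.343,0,-0.0694,0],[0.162,0.404,0,-0.0833,0],[0.208,0.462,0,-0.0972,0],[0.26,0.515,0,-0.1111,0],[0.315,0.563,0,-0.125,0],[0.315,0.563,0,-0.125,0]]])

```text
time: 45.88
position: [0.5284, 0.0618, 0.0827]
tcp_rot: [[0.791, 0.612, 0.006], [0.612, -0.791, -0.001], [0.004, 0.004, -1.0]]
contact_force: [12.8, -16.2, -11.4]
width: 0.088
```

>>> carry_out(commands=[[[0,0,0,0,0.35],[0,0,0,0,0.35],[0,0,0.3,0,0.35],[0,0,0.53,0,0.35],[0,0,0.53,0,0.35]]])

```text
time: 46.5
position: [0.5265, 0.0626, 0.164]
tcp_rot: [[0.791, 0.612, 0.005], [0.612, -0.791, 0.0], [0.004, 0.003, -1.0]]
contact_force: [0.2, -0.3, -0.0]
width: 0.351
```

Run:
```python
from h import *
look('o29',-52)
```

```text
46.5 [0.5265 0.0626 0.164 ] rot x [0.791 0.612 0.004] F [ 0.2 -0.3 -0. ] w 0.351
tcp ang 127.9477777366105 0.1275763757409998
```

View pics/o29.png

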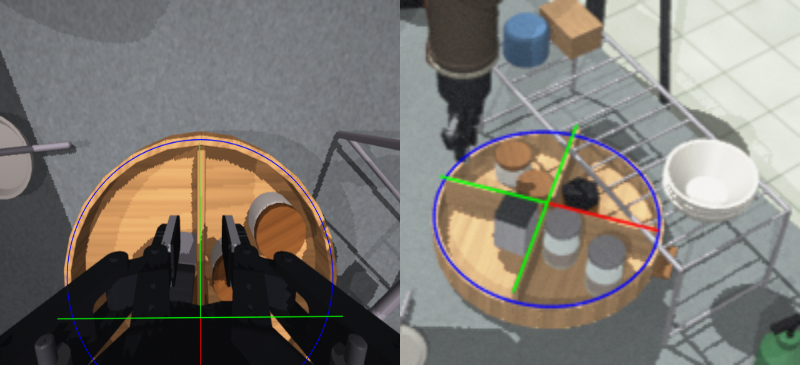

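Half round and on; both jars (560,240),(605,265) upright. Next divider.

>>> carry_out(commands=[[[-0.02,-0.12,0,0.028,0.35],[-0.04,-0.24,0,0.056,0.35],[-0.06,-0.36,0,0.084,0.35],[-0.08,-0.48,0,0.112,0.35],[-0.1,-0.6,0,0.14,0.35],[-0.12,-0.72,0,0.168,0.35],[-0.14,-0.84,0,0.196,0.35],[-0.151,-0.96,0,0.224,0.35],[-0.151,-1,0,0.25,0.35],[-0.151,-1,0,0.25,0.35]]])

```text
time: 47.85
position: [0.5017, -0.0878, 0.1603]
tcp_rot: [[-0.611, 0.792, -0.002], [0.792, 0.611, 0.0], [0.001, -0.001, -1.0]]
contact_force: [-0.1, -0.2, -0.6]
width: 0.351
```

>>> carry_out(commands=[[[0,-0.185,0,0,0.35],[0,-0.185,0,0,0.35]]])

```text
time: 48.1
position: [0.5023, -0.116, 0.1607]
tcp_rot: [[-0.608, 0.794, -0.001], [0.794, 0.608, 0.0], [0.001, -0.001, -1.0]]
contact_force: [0.4, -0.4, -0.1]
width: 0.353
```

Run:
```python
from h import *
look('o30',-52)
```

```text
48.1 [ 0.5023 -0.116   0.1607] rot x [-0.608  0.794  0.001] F [ 0.4 -0.4 -0.1] w 0.353
tcp ang 217.19949437764646 0.12899325288961783
```

View pics/o30.png

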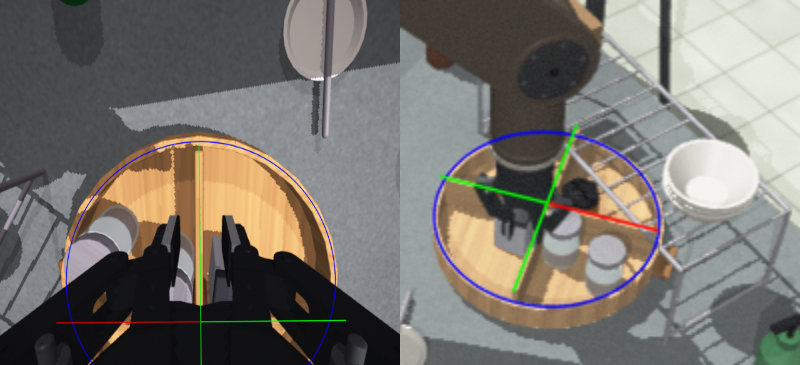

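>>> carry_out(commands=[[[0,0,-0.25,0,0.35],[0,0,-0.5,0,0.35],[0,0,-0.53,0,0.35],[0,0,-0.53,0,0],[0,0,-0.53,0,0],[0,0,-0.53,0,0]]])

```text
time: 48.95
position: [0.5032, -0.1155, 0.0827]
tcp_rot: [[-0.612, 0.791, 0.002], [0.791, 0.612, -0.0], [-0.001, 0.001, -1.0]]
contact_force: [1.9, 0.3, -3.7]
width: 0.089
```

>>> carry_out(commands=[[[-0.042,0.06,0,-0.0139,0],[-0.079,0.124,0,-0.0278,0],[-0.109,0.19,0,-0.0417,0],[-0.134,0.259,0,-0.0556,0],[-0.152,0.33,0,-0.0694,0],[-0.164,0.403,0,-0.0833,0],[-0.17,0.476,0,-0.0972,0],[-0.169,0.549,0,-0.1111,0],[-0.162,0.622,0,-0.125,0]]])

```text
time: 50.08
position: [0.479, -0.0219, 0.0827]
tcp_rot: [[0.129, 0.992, 0.002], [0.992, -0.129, -0.0], [-0.0, 0.002, -1.0]]
contact_force: [3.3, -2.3, -4.7]
width: 0.092
```

>>> carry_out(commands=[[[0.013,0.072,0,-0.0139,0],[0.031,0.143,0,-0.0278,0],[0.057,0.212,0,-0.0417,0],[0.089,0.277,0,-0.0556,0],[0.127,0.34,0,-0.0694,0],[0.17,0.399,0,-0.0833,0],[0.217,0.455,0,-0.0972,0],[0.27,0.507,0,-0.1111,0],[0.327,0.553,0,-0.125,0],[0.327,0.553,0,-0.125,0]]])

```text
time: 51.32
position: [0.5276, 0.0619, 0.0827]
tcp_rot: [[0.791, 0.611, 0.001], [0.611, -0.791, 0.001], [0.001, -0.0, -1.0]]
contact_force: [-2.9, 6.9, 5.0]
width: 0.097
```

>>> carry_out(commands=[[[0,0,0,0,0.35],[0,0,0,0,0.35],[0,0,0.3,0,0.35],[0,0,0.53,0,0.35],[0,0,0.53,0,0.35]]])

```text
time: 51.95
position: [0.5288, 0.0608, 0.1639]
tcp_rot: [[0.791, 0.612, 0.005], [0.612, -0.791, 0.0], [0.004, 0.003, -1.0]]
contact_force: [0.5, 0.6, -1.1]
width: 0.353
```

Run:
```python
from h import *
look('o31',-142)
```

```text
51.95 [0.5288 0.0608 0.1639] rot x [0.791 0.612 0.004] F [ 0.5  0.6 -1.1] w 0.353
tcp ang 127.6384516609685 0.12473684400261831
```

View pics/o31.png

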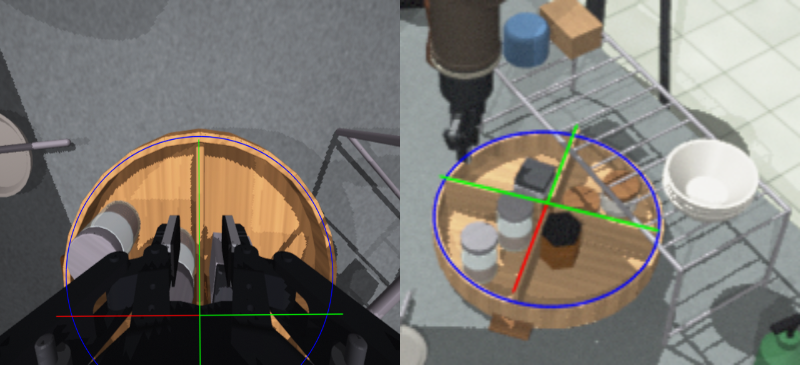

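Three quarters done; tab now at front right (510,325). Last pinch: the tab divider.

>>> carry_out(commands=[[[-0.02,-0.12,0,0.028,0.35],[-0.04,-0.24,0,0.056,0.35],[-0.06,-0.36,0,0.084,0.35],[-0.08,-0.48,0,0.112,0.35],[-0.1,-0.6,0,0.14,0.35],[-0.12,-0.72,0,0.168,0.35],[-0.14,-0.84,0,0.196,0.35],[-0.165,-0.96,0,0.224,0.35],[-0.17,-1,0,0.25,0.35],[-0.17,-1,0,0.25,0.35]]])

```text
time: 53.3
position: [0.501, -0.0894, 0.1603]
tcp_rot: [[-0.611, 0.792, -0.002], [0.792, 0.611, 0.0], [0.001, -0.001, -1.0]]
contact_force: [-1.0, -0.2, -0.0]
width: 0.348
```

>>> carry_out(commands=[[[0,-0.178,0,0,0.35],[0,-0.178,0,0,0.35]]])

```text
time: 53.55
position: [0.5015, -0.1164, 0.1607]
tcp_rot: [[-0.608, 0.794, -0.001], [0.794, 0.608, 0.0], [0.001, -0.001, -1.0]]
contact_force: [-0.0, 0.3, -0.3]
width: 0.351
```

Run:
```python
from h import *
look('o32',-142)
```

```text
53.55 [ 0.5015 -0.1164  0.1607] rot x [-0.608  0.794  0.001] F [-0.   0.3 -0.3] w 0.351
tcp ang 217.1624156646699 0.12985648916988526
```

View pics/o32.png

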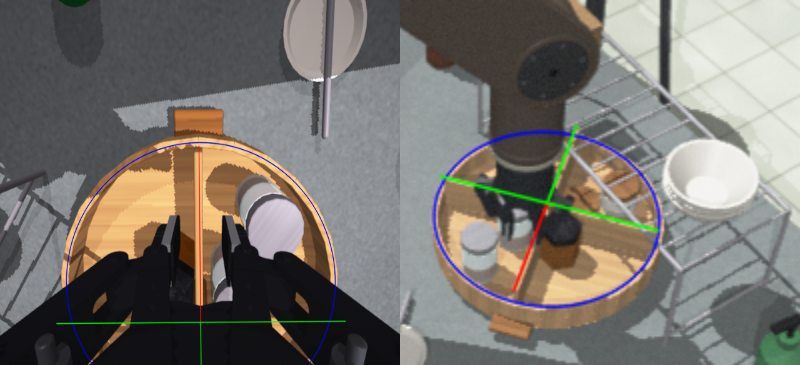

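>>> carry_out(commands=[[[0,0,-0.25,0,0.35],[0,0,-0.5,0,0.35],[0,0,-0.53,0,0.35],[0,0,-0.53,0,0],[0,0,-0.53,0,0],[0,0,-0.53,0,0]]])

```text
time: 54.4
position: [0.5024, -0.1159, 0.0827]
tcp_rot: [[-0.612, 0.791, 0.002], [0.791, 0.612, -0.0], [-0.001, 0.001, -1.0]]
contact_force: [2.1, -0.3, -3.5]
width: 0.091
```

Run:
```python
from h import *
s=st()
arc(np.array([.6035,-.038]),s['position'],-38.5,8)
```

```text
54.4 [ 0.5024 -0.1159  0.0827] rot x [-0.612  0.791 -0.001] F [ 2.1 -0.3 -3.5] w 0.091
[np.float64(-0.041), np.float64(0.058), 0, -0.0134]
[np.float64(-0.077), np.float64(0.12), 0, -0.0267]
[np.float64(-0.108), np.float64(0.184), 0, -0.0401]
[np.float64(-0.134), np.float64(0.251), 0, -0.0535]
[np.float64(-0.153), np.float64(0.32), 0, -0.0668]
[np.float64(-0.167), np.float64(0.39), 0, -0.0802]
[np.float64(-0.175), np.float64(0.461), 0, -0.0936]
[np.float64(-0.177), np.float64(0.532), 0, -0.1069]
```

>>> carry_out(commands=[[[-0.041,0.058,0,-0.0134,0],[-0.077,0.12,0,-0.0267,0],[-0.108,0.184,0,-0.0401,0],[-0.134,0.251,0,-0.0535,0],[-0.153,0.32,0,-0.0668,0],[-0.167,0.39,0,-0.0802,0],[-0.175,0.461,0,-0.0936,0],[-0.177,0.532,0,-0.1069,0],[-0.177,0.532,0,-0.1069,0],[-0.177,0.532,0,-0.1069,0]]])

```text
time: 55.65
position: [0.477, -0.0361, 0.0827]
tcp_rot: [[0.013, 1.0, 0.004], [1.0, -0.013, -0.0], [-0.0, 0.004, -1.0]]
contact_force: [7.4, -1.1, -9.0]
width: 0.094
```

>>> carry_out(commands=[[[0,0,0,0,0.35],[0,0,0,0,0.35],[0,0,0.3,0,0.35],[0,0,0.6,0,0.35],[0,0,1,0,0.35],[0,0,1,0,0.35]]])

```text
time: 56.4
position: [0.4773, -0.0364, 0.2361]
tcp_rot: [[0.013, 1.0, 0.007], [1.0, -0.013, -0.001], [-0.001, 0.007, -1.0]]
contact_force: [-0.0, -0.1, -0.2]
width: 0.351
```

>>> carry_out(commands=[[[0,0.4,0.1,0,0.35],[0,0.8,0.1,0,0.35],[0,1,0.1,0,0.35]]])

```text
time: 56.78
position: [0.4744, 0.1162, 0.2465]
tcp_rot: [[0.012, 1.0, -0.0], [1.0, -0.012, 0.0], [0.0, -0.0, -1.0]]
contact_force: [0.4, 0.4, 0.3]
width: 0.352
```

>>> carry_out(commands=[[[0,0.4,0,0,0.35],[-0.1,0.8,0,0,0.35],[-0.2,1,0,0,0.35],[-0.2,1,0,0,0.35]]])

```text
time: 57.28
position: [0.4436, 0.2656, 0.2461]
tcp_rot: [[0.01, 1.0, -0.001], [1.0, -0.01, -0.0], [-0.0, -0.001, -1.0]]
contact_force: [-0.1, -0.0, -0.3]
width: 0.35
```

Run:
```python
from h import *
st();d=cam('top','t33');e=cam('side','s33')
A=ov(d,(.602,-.041),np.radians(180),shyaw=0);B=ov(e,(.603,-.039),np.radians(180),shyaw=0)
cv2.imwrite('pics/o33.png',np.hstack([cv2.resize(A[100:310,230:460],(400,365)),cv2.resize(B[140:320,270:470],(400,365))]))
```

```text
57.27 [0.4436 0.2656 0.2461] rot x [ 0.01  1.   -0.  ] F [-0.1 -0.  -0.3] w 0.35
```

View pics/o33.png

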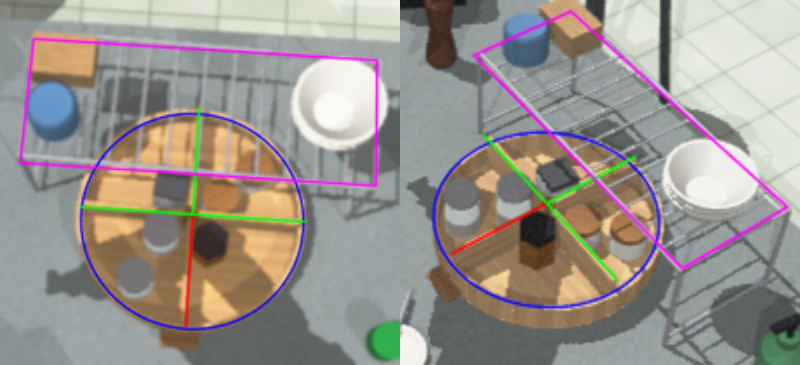

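View pics/t33.png

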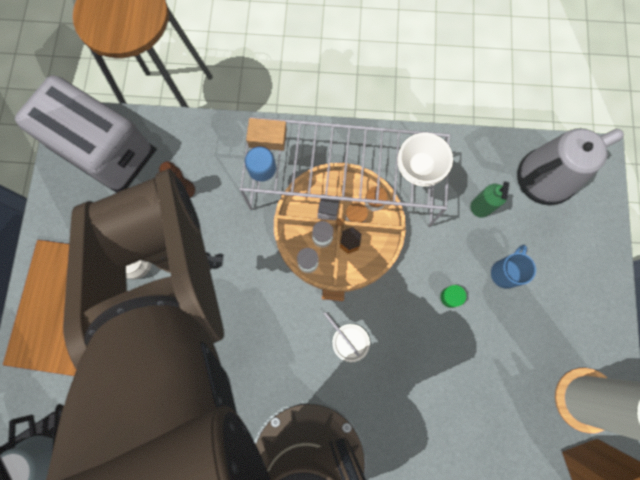

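View pics/s33.png

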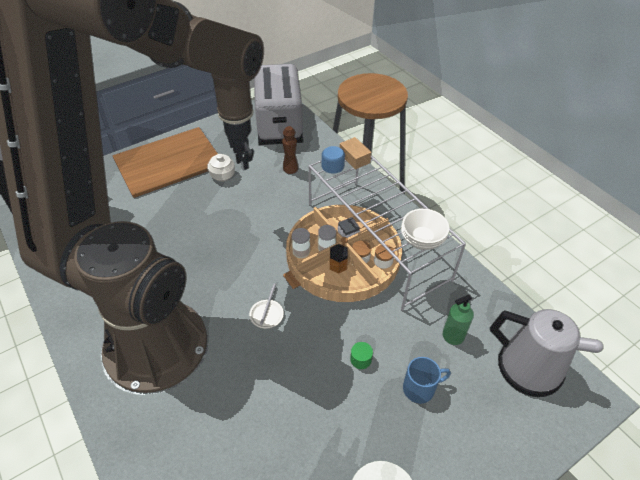

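Run:
```python
from h import *
d=cam('top');e=cam('side')
cv2.imwrite('pics/c34.png',np.hstack([cv2.resize(d['img'][160:305,270:415],(400,400),interpolation=2),cv2.resize(e['img'][195:305,280:410],(400,400),interpolation=2)]))
```

```text
(no output)
```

View pics/c34.png

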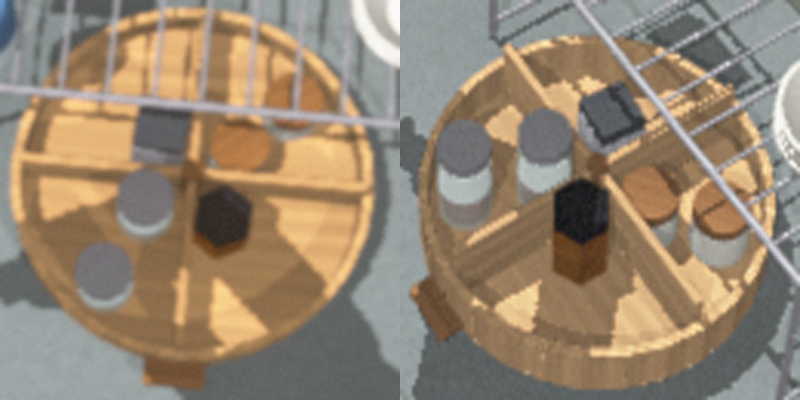

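Run:
```python
from h import *
d=cam('top');k=145/400
f=lambda u,v,z:px2w(d,270+u*k,160+v*k,z)
def ang(a,b): v=b-a; return round(np.degrees(np.arctan2(v[1],v[0])),2)
print('divider front',ang(f(190,170,.084),f(180,325,.084)),'lateral',ang(f(372,187,.084),f(22,156,.084)))
print('tab outer edge', f(143,383,.031),f(205,388,.031), ang(f(205,388,.031),f(143,383,.031)),'tab ang',ang(f(190,170,.084)*[1,1,0],f(173,378,.031)*[1,1,0]))
print('shelf front edge',ang(px2w(d,445,209,.172),px2w(d,243,190,.172)))
```

```text
divider front 179.88 lateral 88.71
tab outer edge [ 0.40622    -0.00602424  0.031     ] [ 0.4056048  -0.06532718  0.031     ] 89.41 tab ang 179.25
shelf front edge 88.31
```

The tab is at 179.3°. The shelf's front direction is 178 to 180°. Both jars and both tubs stand upright in their compartments, and the counter holds no other container. Handing in.

Run:
```python
from h import *
st();print(hand_in())
```

```text
57.52 [0.4454 0.263  0.2467] rot x [ 0.014  1.    -0.   ] F [ 0.1  0.3 -0.8] w 0.354
the job is handed in; nothing more can be done
None
```

The jar and the tub were the only two containers on the counter. Both are back on the turntable, each upright beside its like. I then brought the tab to the front and turned the tray once right round clockwise, in five pinched sweeps on the dividers. I handed in at about 57.5 s.

**Last checks:**
- The pictures before handing in show all six containers upright in their compartments, with the tab at about 179°. The front is 178–180° by my reading of the shelf edge.
- The gripper was well clear of everything. I moved none of the pepper mill, mug, sugar pot, soap bottle or green look-alike. The arm hid part of the sugar pot and mill in the last top view, but the side view shows both standing.

**What went wrong or disagreed:**
- During the first quarter turn I entered a wrong row while letting go of a divider. The opening fingers dragged the tray back about 36°. Nothing tipped, and I repeated that turn before placing the tub.
- The wrist camera put the tray axis about 5 mm from where the top view did. I corrected for this. The sideways force in the sweeps read about 22 N at most between rows.

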